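# Load three feed rollers onto their shaft

## Task

Take the roller shaft by its handle, slide it gently through all three feed rollers standing in the rack until you feel its collar bring the whole stack up against the sprung pad, press it home for a second with a light, steady push of about 8 N (half a kilo to one kilo, never over 1.5), and lift them off together. Then lay the loaded shaft gently back in the carrier's two bearings, its neck in one and its tip end in the other, with the rollers still close against the collar, and let go. Touch the rollers only with the shaft, do not ram them, and leave everything else where it is.

Things in the scene. Friction and masses are not known exactly. Their poses are not given: they have to be found in the camera images.
- shaft: roller shaft, lying level in the carrier's two V bearings at first. Origin on its axis at the collar's face, x along it to the tip. x = 0 to +110 mm: bare 10 mm steel rod, the last 14 mm tapering to 4 mm; -4 to 0: collar 20 mm across; -35 to -4: bare 10 mm neck; -95 to -35: square black handle 20 x 20 mm, sides level and upright. About 100 g, balance near x = 0
- shaft_grip (a point): middle of the shaft's handle, on its axis (shaft x = -65 mm), axes as the shaft's: the place to grip
- carrier: grey carrier, fixed: base 124 x 60 x 8 mm, two steel V bearings (8 mm thick, 90 degrees, open upwards, mouth 28 mm wide and 67 mm up). Origin centre of underside, z up, x along the shaft axis from the handle-side bearing (x = -50 mm) to the tip-side bearing (x = +50 mm). A 10 mm rod rests in them with its axis 60 mm above the origin, y = 0
- carrier_seat (a point): where the shaft's origin belongs when it lies in the carrier (8 mm along the axis either way is fine): carrier x = -32 mm, y = 0, z = 60 mm, axes as the carrier's. The neck then lies in the handle-side bearing, the handle outside
- rack: roller rack, fixed: aluminium V trough (90 degrees, open upwards, sides 54 mm high, base 66 mm wide) along its x from x = -54 to +80 mm. Origin centre of underside, z up. Three rollers stand in it in a row, common axis at y = 0, 60 mm above the origin. Near the far end a rubber fork pad, open upwards, 18 mm clear between prongs so the rod passes; prongs 74 mm high
- rack_entry (a point): entry end of the trough on the rollers' axis (rack x = -54 mm), x pointing in. The pad is sprung, 6 N per mm, 12 mm travel along +x, on a block clamped elsewhere each time: its face starts anywhere from rack x = +18 to +48 mm, unreported, so find it by feel. Pushed along, the rollers slide easily (1 to 2 N) until the stack bears on the pad and the push rises
- roller0: first roller, nearest the entry: black rubber tyre with white hub, 40 mm across, 20 mm wide, through bore 13 mm, 30 g; origin at its centre, x along its bore. Stands on edge in the rack with a gap of 0.5 to 6 mm to its neighbours
- roller1: middle roller: black rubber tyre with white hub, 40 mm across, 20 mm wide, through bore 13 mm, 30 g; origin at its centre, x along its bore. Stands on edge in the rack with a gap of 0.5 to 6 mm to its neighbours
- roller2: last roller, nearest the pad: black rubber tyre with white hub, 40 mm across, 20 mm wide, through bore 13 mm, 30 g; origin at its centre, x along its bore. Stands on edge in the rack with a gap of 0.5 to 6 mm to its neighbours
- stapler: black stapler, 130 x 34 x 55 mm, origin centre of underside
- cup: white ceramic pencil cup, 76 mm across, 95 mm tall with pencils up to 165 mm, origin centre of underside
- tin: stainless round clip tin, 80 mm across, 36 mm tall, origin centre of underside
- spare_wheel: white flat wheel lying on its face, 58 mm across, 14 mm thick: not one of the three rollers, stays where it is; origin centre of underside
- printer: grey printer, fixed at the left side, 400 x 360 x 220 mm, front flap hanging open; origin centre of underside
Not all that is in view belongs to the job. Leave any white look-alike of the shaft alone.

How it is judged:
By the outcome, as a careful person would: the job done as asked, in the order asked, and still so for the second after the job is handed in, with the robot touching nothing.
It also fails if it takes over 56 s, if anything falls off the work surface, if the arm or the gripper's body presses on something with over 40 N, if the wrist force passes 120 N, or if a joint passes its speed limit or range.

## Robot

A 6-joint arm with a two-finger parallel gripper is mounted at the origin on the work surface. World frame = base frame: x ahead of the robot, y to its left, z up, the work surface at z = 0. Lengths are in m, angles in rad, forces in N, time in s.
With the tool pointing down it reaches from about 0.275 to 0.85 m from the base axis. Payload 5.2 kg.
Tool frame: the origin (TCP) lies midway between the tips of the shut fingers; the grasp point (between the pads) lies 19 mm behind it; y points along the fingers, x is the direction in which the jaws open and shut, and the axes are right-handed (so a half turn about y gives the same grasp; the last joint's range is limited). The gripper opens to 85 mm and grips with 20 to 120 N. Pads are 22 mm wide; open, the fingers measure 114 mm over their backs; the gripper's body (76 mm by 85 mm) begins 54 mm behind the grasp point. The pads swing forward as they close: fully open they stand 13 mm farther back than shut.
Start: joints at [-0.203, 0.259, 1.535, -0, 1.348, -0.203], TCP at [0.55, 0, 0.231] pointing down, gripper open.
Joint ranges: [-3.14, 3.14], [-0.91, 2.08], [0.19, 2.58], [-1.22, 4.36], [0.22, 2.71], [-3.12, 3.12]. Speed limits (rad/s): [2.57, 2.57, 3.14, 3.14, 3.14, 3.14].

## Interface

Orientations are given as a rotation vector (axis times angle).
In Python, from rig import arm, viewer, order gives the robot as it stands.
- The arm moves only by the tool move_arm, never from a script. Its argument "commands" is a list that holds one entry, the list of rows, each a list of 5 numbers: the shift along the world's x, y, z in mm, then the turn about the world's z in rad, then the opening, from 0 (shut) to 1 (fully open). A call has 1 to 8 rows; each row shifts and turns the commanded pose from where the row before left it; what a row does not reach is not made up. A row lasts 1/10 s, in which the tool goes at most 50 mm and 8.59 degrees, less where a joint would pass 70% of its speed; a pose out of reach is approached as far as the arm can. A call is refused whole if a number of a shift passes 50 or a number of a turn 0.15, either way. A call with a gripper value outside its range is refused whole. The fingers move at their own pace and stop on an object; "newtons" is the grip in N (left out, the last holds). Time passes only in rows, so rows that do not move let the fingers close. It gives the time, the measured TCP pose, the force and the opening at its end, in the units of the state.
- arm.get_obs(): the state, without advancing time (a new reading comes with each control period).
- viewer.snapshot(name): name is "scene" or "side" or "wrist"; returns the picture (420x560x3 uint8, red, green, blue); there is no depth.
- viewer.camera_info(name): a dict with "camera_matrix" (3x3 intrinsics, pixels), "cam_to_world" (4x4, takes a point from camera to world coordinates). Camera axes: x right, y down, z forward; pixel columns grow to the right and rows downward; lengths in m; the calibration is good to about 2 mm. The wrist camera is an equidistant fisheye: a pixel r from the principal point sees the ray r / f radians off the axis. A picture is of the moment at which its call begins: read the wrist's pose just before it. camera_info takes no time and is no camera call; for the wrist camera it gives the pose at the moment of the call.
- order.hand_in(): hands the job in, once; it reports no verdict.
Trained networks look in the newest picture that a camera, given by its name, has taken for a name from the list of things; names that differ only in an ending like _2 or _b are one class to them, and where a whole thing is asked for, a point or a joint stands for the part that bears it (a point fixed in the world has none). Each returns a list of dicts, best first, with "p" (0 to 1); they miss things now and then, are a little off and sometimes report something else, mostly with a low value. They report only what shows in the picture. A call takes as long as a camera call. They do not tell look-alikes from the thing itself.
- viewer.silhouettes(thing, camera): "region" (420x560 bool, what is visible of it) and "bbox" ([centre column, centre row, width, height] in pixels, round what is visible of it).
The state is a dict: "time_s": time; "joint_positions": joint angles; "qd": joint speeds; "effort": joint torques, N m; "ee_pos": TCP position; "eef_rot": TCP orientation; "wrist_force": force on the tool from outside, world axes, zero at the start; "torque": the same for the moment, N m; "grip_width": finger opening in m.
Only numpy, scipy, OpenCV 4.12 (cv2) and the standard library are available. Lean on these libraries where they do the work, as an engineer would, in place of code of your own. Each camera call takes 0.05 s, during which the arm holds its last target.

## Working session

There is one attempt and no reset: what is moved stays moved. The work goes in short steps, Python scripts to look and compute and a tool call to move; the robot and the scene stay as the last step left them, time stands still between calls to the robot, and variables do not carry over. Pictures are saved under pics/ and viewed, and the job is handed in when it is done.

Besides the shell and the picture viewer there is one more tool, called after ">>>" as name(argument=value, ...), one argument or row to a line, values as JSON. move_arm: Moves the arm, as the interface text tells. Its arguments: {"type":"object","properties":{"commands":{"type":"array"},"newtons":{"type":"number"}},"required":["commands"]}

```bash
ls; mkdir -p pics; python3 - <<'E'
from rig import arm, viewer, order
import cv2, numpy as np
for n in ["scene","side","wrist"]:
    i=viewer.camera_info(n); im=viewer.snapshot(n)
    cv2.imwrite(f"pics/{n}0.png",im[:,:,::-1]); print(n,np.round(i["camera_matrix"],1).tolist(),np.round(i["cam_to_world"],3).tolist())
o=arm.get_obs(); print(o)
E
```

```text
pics
scene [[434.3, 0.0, 280.3], [0.0, 434.3, 209.9], [0.0, 0.0, 1.0]] [[-0.859, 0.43, -0.277, 0.859], [0.511, 0.709, -0.486, 0.747], [-0.012, -0.559, -0.829, 1.039], [0.0, 0.0, 0.0, 1.0]]
side [[438.6, 0.0, 282.0], [0.0, 438.6, 207.1], [0.0, 0.0, 1.0]] [[0.839, -0.419, 0.348, 0.029], [-0.544, -0.655, 0.524, -0.554], [0.009, -0.629, -0.777, 1.17], [0.0, 0.0, 0.0, 1.0]]
wrist [[325.2, 0.0, 275.4], [0.0, 325.2, 208.2], [0.0, 0.0, 1.0]] [[1.0, 0.0, -0.002, 0.549], [-0.0, -0.948, -0.318, 0.081], [-0.002, 0.318, -0.948, 0.373], [0.0, 0.0, 0.0, 1.0]]
{'time_s': 0.15, 'joint_positions': array([-2.02823298e-01,  2.59174783e-01,  1.53582508e+00,  1.92666794e-06,
        1.34800048e+00, -2.02779951e-01]), 'qd': array([-0.00064227, -0.00107385, -0.00208129, -0.00208191, -0.0010451 ,
        0.00116552]), 'effort': array([ 2.27439166e-03, -4.46383452e+01, -2.90821481e+01, -2.12644927e-04,
        8.17353168e-03,  2.13274996e-05]), 'ee_pos': array([5.49599806e-01, 9.36426660e-05, 2.30668761e-01]), 'eef_rot': array([-1.57051069e+00,  1.11698264e-03,  1.04822408e-03]), 'wrist_force': array([0.01782982, 0.20469625, 0.46532906]), 'torque': array([-0.04359772,  0.01133004, -0.03299932]), 'grip_width': 0.08538376850320561}
```

View pics/scene0.png

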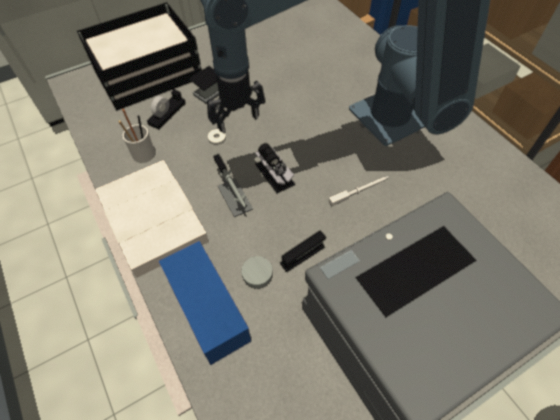

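View pics/side0.png

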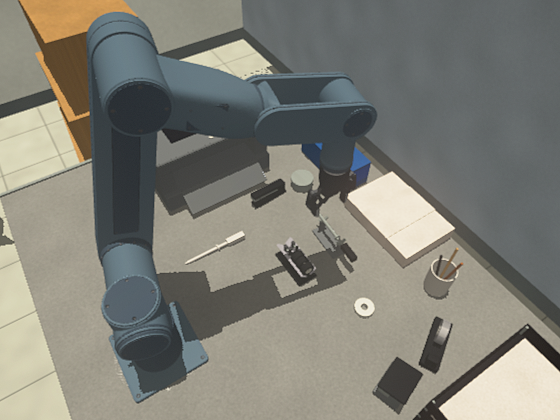

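View pics/wrist0.png

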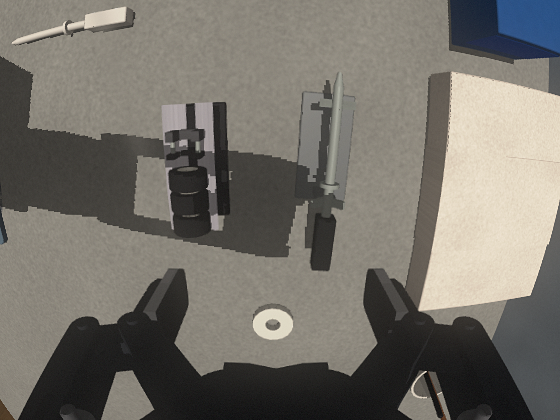

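```bash
cat > h.py <<'E'
from rig import arm, viewer, order
import cv2, numpy as np
def snap(n,tag):
    i=viewer.camera_info(n); im=viewer.snapshot(n)
    cv2.imwrite(f"pics/{tag}.png",im[:,:,::-1]); np.savez(f"pics/{tag}.npz",K=i["camera_matrix"],T=i["cam_to_world"],n=n,im=im)
    return im
def load(tag):
    return np.load(f"pics/{tag}.npz")
def ray(d,uv):
    K,T=d["K"],d["T"]; x=(uv[0]-K[0,2])/K[0,0]; y=(uv[1]-K[1,2])/K[1,1]
    if str(d["n"])=="wrist":
        r=np.hypot(x,y); s=np.sin(r)/r if r>1e-9 else 1; v=np.array([x*s,y*s,np.cos(r)])
    else: v=np.array([x,y,1.])
    v=T[:3,:3]@v; return T[:3,3],v/np.linalg.norm(v)
def onz(d,uv,z):
    c,v=ray(d,uv); return c+v*(z-c[2])/v[2]
def proj(d,P):
    K,T=d["K"],d["T"]; p=T[:3,:3].T@(np.asarray(P)-T[:3,3])
    if str(d["n"])=="wrist":
        a=np.arctan2(np.hypot(p[0],p[1]),p[2]); k=a/np.hypot(p[0],p[1]); x,y=p[0]*k,p[1]*k
    else: x,y=p[:2]/p[2]
    return np.array([K[0,0]*x+K[0,2],K[1,1]*y+K[1,2]])
def tri(obs):
    A=np.zeros((3,3));b=np.zeros(3)
    for d,uv in obs:
        c,v=ray(d,uv);M=np.eye(3)-np.outer(v,v);A+=M;b+=M@c
    p=np.linalg.solve(A,b)
    return p,[np.round(proj(d,p)-uv,1).tolist() for d,uv in obs]
def crop(tag,u0,v0,u1,v1,s,out):
    im=load(tag)["im"][v0:v1,u0:u1,::-1]
    cv2.imwrite(f"pics/{out}.png",cv2.resize(im,None,fx=s,fy=s,interpolation=cv2.INTER_CUBIC))
def sil(thing,cam):
    r=viewer.silhouettes(thing,cam)
    for q in r[:3]:
        m=q["region"]; print(thing,cam,round(q["p"],2),np.round(q["bbox"],1).tolist(),int(m.sum()))
    return r
E
python3 - <<'E'
from h import *
snap("wrist","w1")
S={}
for t in ["shaft","carrier","rack","roller0"]: 
    r=sil(t,"wrist"); 
d=load("w1")
for uv in [(339,73),(330,188),(321,269)]: print(onz(d,uv,.06))
crop("w1",140,60,400,280,3,"c1")
E
```

```text
shaft wrist 0.9 [70.6, 23.6, 124.5, 37.4] 1398
shaft wrist 0.56 [327.2, 171.4, 30.6, 201.4] 2575
shaft wrist 0.26 [272.6, 322.9, 41.9, 34.9] 1068
carrier wrist 0.84 [324.4, 149.4, 61.5, 121.1] 4463
rack wrist 0.84 [196.1, 167.0, 69.6, 129.2] 5247
roller0 wrist 0.91 [189.7, 202.4, 36.8, 25.9] 810
roller0 wrist 0.74 [192.3, 224.1, 35.7, 21.4] 771
roller0 wrist 0.59 [186.6, 179.2, 38.9, 29.8] 935
[0.60933548 0.11200167 0.06      ]
[ 0.60374042 -0.0022702   0.06      ]
[ 0.5992214  -0.09465364  0.06      ]
```

View pics/c1.png

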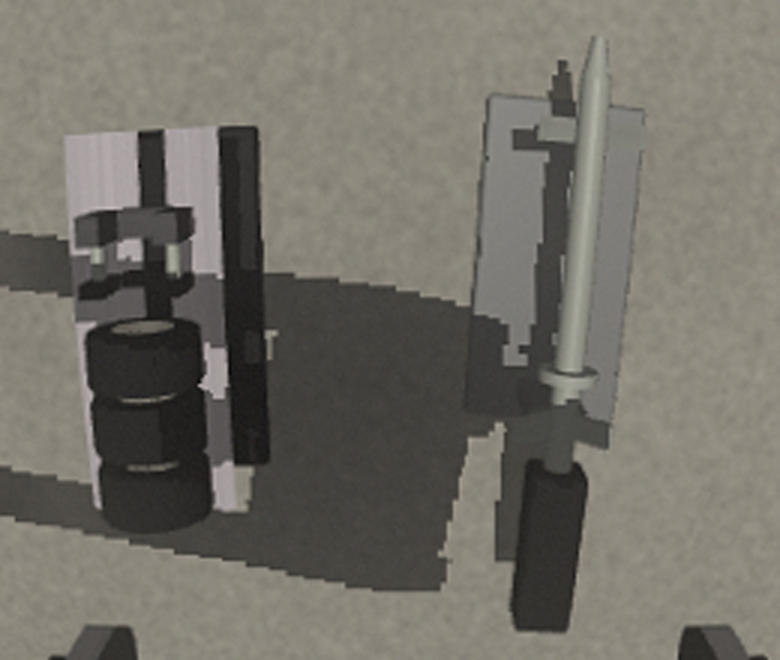

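>>> move_arm(
  commands=[
    [[30,20,-20,0,1],[20,10,-20,0,1],[0,0,0,0,1],[0,0,0,0,1]],
  ],
)

```text
time_s: 0.8
ee_pos: [0.5995, 0.0302, 0.1906]
eef_rot: [-1.571, 0.001, 0.002]
wrist_force: [-0.3, 0.1, 0.4]
grip_width: 0.0855
```

```bash
python3 - <<'E'
from h import *
snap("wrist","w2"); crop("w2",0,60,400,360,2,"c2")
print(arm.get_obs()["ee_pos"],arm.get_obs()["time_s"])
E
```

```text
[0.59969264 0.02987543 0.19145883] 0.85
```

>>> move_arm(
  commands=[
    [[-50,0,0,0,1],[-50,0,0,0,1],[-20,0,0,0,1],[0,0,0,0,1],[0,0,0,0,1]],
  ],
)

```text
time_s: 1.35
ee_pos: [0.4808, 0.0295, 0.193]
eef_rot: [-1.572, -0.002, -0.004]
wrist_force: [1.0, -0.2, 1.1]
grip_width: 0.0853
```

```bash
python3 - <<'E'
from h import *
snap("wrist","w3"); crop("w3",180,60,450,330,2.9,"c3")
print(arm.get_obs()["ee_pos"],arm.get_obs()["time_s"])
E
```

```text
[0.48142233 0.02946119 0.19264776] 1.4
```

View pics/c2.png

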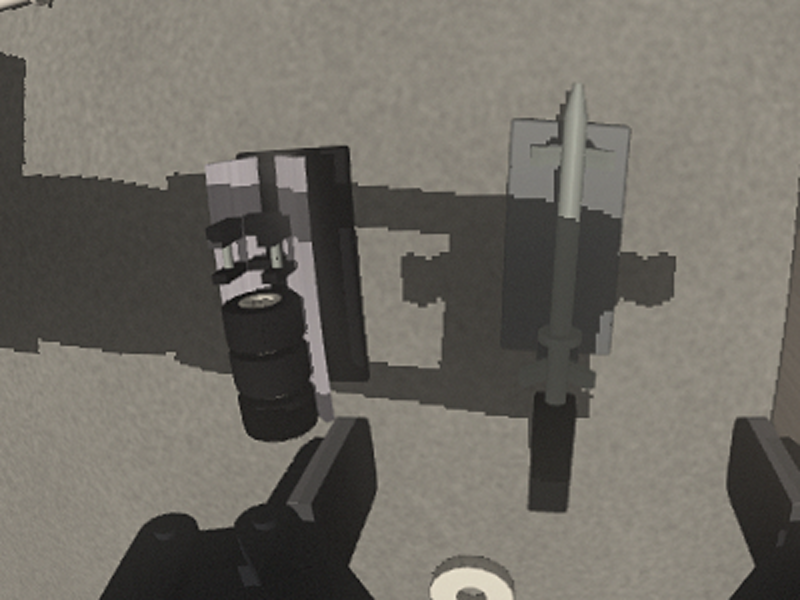

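View pics/c3.png

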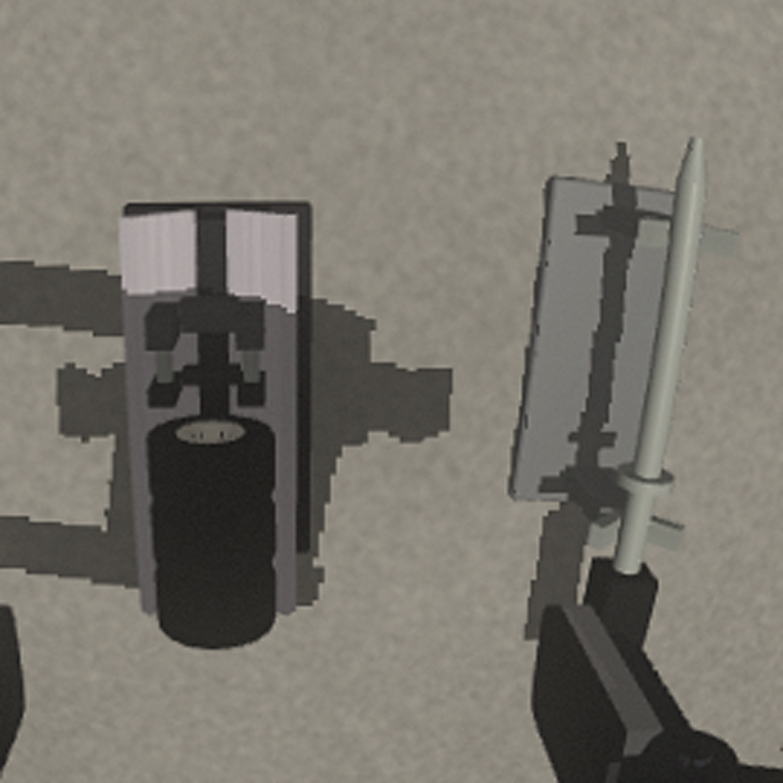

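```bash
python3 - <<'E'
from h import *
w1,w2,w3=load("w1"),load("w2"),load("w3")
f=lambda u,v,o,s:(u/s+o[0],v/s+o[1])
a=lambda u,v:(w1,f(u,v,(140,60),3)); b=lambda u,v:(w2,f(u,v,(0,60),2)); c=lambda u,v:(w3,f(u,v,(180,60),2.9))
P={"tip":[a(598,37),b(577,84),c(697,139)],"collar":[a(568,378),b(560,337),c(644,478)],"hjunc":[a(557,467),b(554,400),c(628,572)],
"bore2":[a(143,327),b(260,300),c(210,432)],
"farL":[a(65,135),c(122,213)],"nearL":[a(98,508),c(145,612)],
"carrTL":[a(488,95),b(513,119),c(552,178)],"carrTR":[a(645,110),b(630,126)],"carrBL":[a(468,410),b(502,348),c(512,497)],"carrBR":[a(607,447),b(607,354)]}
for k,v in P.items():
    p,e=tri(v);print(k,np.round(p*1000,1),e)
for u,v in [(122,213),(297,215),(145,612),(293,612)]: print(np.round(onz(*c(u,v),.054)*1000,1))
E
```

```text
tip [609.3 112.4  61.9] [[0.1, 0.1], [-0.1, -0.1], [0.0, -0.1]]
collar [603.1   0.   59. ] [[-0.0, -0.5], [0.2, -0.1], [-0.1, 0.6]]
hjunc [600.1 -30.6  64.1] [[0.1, 0.2], [-0.1, 0.8], [0.0, -1.0]]
bore2 [460.4  17.9  60.6] [[-0.3, 0.1], [0.1, 0.1], [0.2, -0.2]]
farL [433.9  84.2  51.9] [[0.2, -0.5], [-0.3, 0.5]]
nearL [435.1 -51.2  51.8] [[0.0, -0.0], [-0.0, 0.0]]
carrTL [579.4  94.5   4.5] [[0.3, -0.0], [-0.2, 0.2], [-0.1, -0.2]]
carrTR [638.5  91.3   5.6] [[-0.2, -0.3], [0.2, 0.3]]
carrBL [572.3 -27.5   6.8] [[-0.6, 0.2], [0.3, -0.3], [0.3, 0.1]]
carrBR [635.6 -52.8 -33.6] [[-1.8, -2.5], [1.9, 2.7]]
[434.5  84.8  54. ]
[486.9  83.6  54. ]
[435.5 -49.9  54. ]
[486.3 -49.6  54. ]
```

```bash
python3 - <<'E'
from h import *
s0=snap("scene","s1"); snap("side","d1")
for t in ["cup","spare_wheel"]:
    for cam,tag in [("scene","s1"),("side","d1")]:
        r=sil(t,cam)
        if r: print(np.round(onz(load(tag),r[0]["bbox"][:2],.05 if t=="cup" else .007)*1000))
E
```

```text
cup scene 0.77 [137.3, 138.2, 32.4, 51.3] 1034
[ 771. -293.   50.]
cup side 0.72 [443.4, 273.3, 39.9, 47.0] 1028
[ 794. -265.   50.]
spare_wheel scene 0.76 [218.4, 137.8, 10.2, 17.5] 202
[ 542. -202.    7.]
spare_wheel side 0.85 [363.1, 307.1, 19.1, 17.9] 337
[ 545. -208.    7.]
```

>>> move_arm(
  commands=[
    [[40,-30,0,-0.055,1],[40,-30,0,0,1],[40,-33,0,0,1],[0,0,-30,0,1],[0,0,-30,0,1],[0,0,0,0,1],[0,0,0,0,1]],
  ],
  newtons=90,
)

```text
time_s: 2.4
ee_pos: [0.5984, -0.0616, 0.1309]
eef_rot: [-1.57, 0.045, -0.042]
wrist_force: [0.5, -0.4, 1.2]
grip_width: 0.0853
```

```bash
python3 - <<'E'
from h import *
snap("wrist","w4"); crop("w4",150,0,400,300,2.6,"c4"); o=arm.get_obs()
print(o["ee_pos"],o["eef_rot"],o["time_s"])
E
```

```text
[ 0.59923449 -0.06177089  0.1322866 ] [-1.57060885  0.04214661 -0.043709  ] 2.45
```

View pics/w4.png

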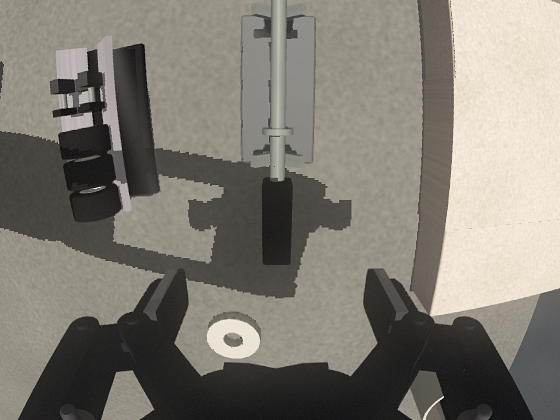

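```bash
python3 - <<'E'
from h import *
w=load("w4")
for n,uv,z in [("handle end L",(264,264),.07),("hR",(290,264),.07),("hfront L",(263,180),.07),("hfront R",(292,180),.07),("collar",(277.5,131),.06),("rod",(278.5,30),.06),("bookbot",(412,313),0),("bookbot2",(418,100),0),("booktop",(436,315),.05)]:
    print(n,np.round(onz(w,uv,z)*1000,1))
E
```

```text
handle end L [588.1 -89.9  70. ]
hR [606.5 -90.9  70. ]
hfront L [591.6 -29.1  70. ]
hfront R [610.2 -30.1  70. ]
collar [602.6   1.1  60. ]
rod [606.9  68.2  60. ]
bookbot [ 742.1 -203.2    0. ]
bookbot2 [727.8  21.3   0. ]
booktop [ 743.2 -169.5   50. ]
```

View pics/c4.png

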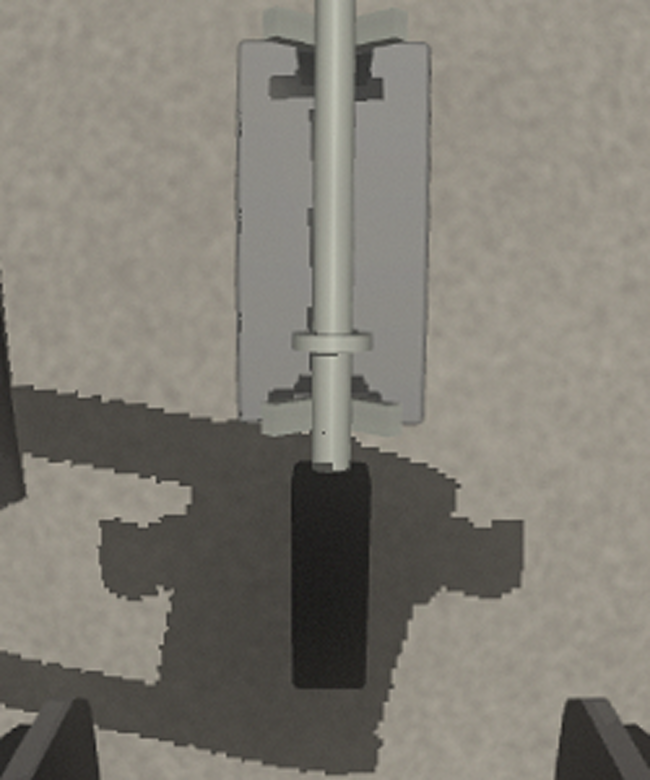

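>>> move_arm(
  commands=[
    [[0,0,-30,-0.002,1],[0,0,-30,0,1],[0,0,-20,0,1],[0,0,-11,0,1],[0,0,0,0,1],[0,0,0,0,1]],
  ],
  newtons=90,
)

```text
time_s: 3.05
ee_pos: [0.5998, -0.062, 0.042]
eef_rot: [-1.571, 0.043, -0.047]
wrist_force: [0.7, -0.2, -0.2]
grip_width: 0.0854
```

```bash
python3 - <<'E'
from h import *
snap("wrist","w5"); o=arm.get_obs()
print(o["ee_pos"],o["wrist_force"],o["torque"],o["time_s"])
E
```

```text
[ 0.59996473 -0.06208923  0.04219603] [ 1.09235549 -0.02921621 -0.50859873] [ 0.03244546  0.00964561 -0.00920405] 3.1
```

View pics/w5.png

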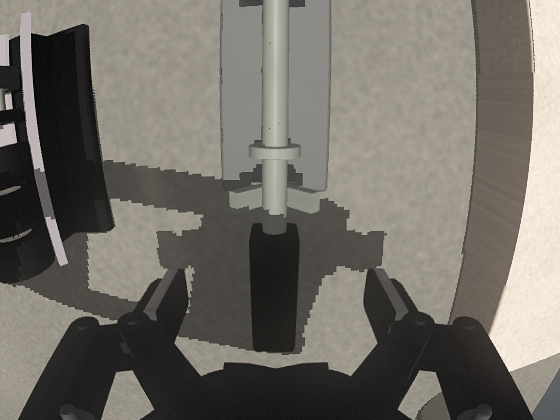

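>>> move_arm(
  commands=[
    [[0,0,0,0,0.5],[0,0,0,0,0.35],[0,0,0,0,0.25],[0,0,0,0,0.1],[0,0,0,0,0],[0,0,0,0,0],[0,0,0,0,0]],
  ],
  newtons=90,
)

```text
time_s: 3.8
ee_pos: [0.599, -0.0619, 0.0405]
eef_rot: [-1.57, 0.044, -0.046]
wrist_force: [0.9, -0.3, 2.3]
grip_width: 0.0184
```

```bash
python3 - <<'E'
from h import *
snap("wrist","w6"); o=arm.get_obs()
print(o["ee_pos"],o["wrist_force"],o["torque"],o["time_s"],o["grip_width"])
E
```

```text
[ 0.59898705 -0.06187542  0.04055747] [ 2.01048397 -0.31747314  1.05962611] [ 0.11422144 -0.15483847 -0.04852349] 3.85 0.018857381002603476
```

View pics/w6.png

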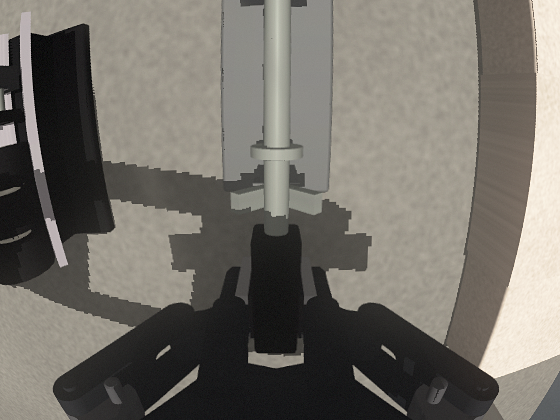

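>>> move_arm(
  commands=[
    [[0,0,5,0,0],[0,0,15,0,0],[0,0,30,0,0],[0,0,30,0,0],[0,0,10,0,0],[0,0,0,0,0],[0,0,0,0,0]],
  ],
)

```text
time_s: 4.55
ee_pos: [0.5977, -0.0616, 0.1291]
eef_rot: [-1.57, 0.046, -0.043]
wrist_force: [-0.6, -0.3, -0.8]
grip_width: 0.0187
```

```bash
python3 - <<'E'
from h import *
snap("wrist","w7"); snap("side","d7"); o=arm.get_obs()
print(o["ee_pos"],o["wrist_force"],o["torque"],o["time_s"],o["grip_width"],o["joint_positions"])
crop("d7",230,150,430,300,4,"cd7")
E
```

```text
[ 0.59732947 -0.06147646  0.12835222] [ 0.42797234  0.58471839 -1.29035725] [-0.09480098  0.02171707 -0.05746017] 4.65 0.018449462845215224 [-2.88120825e-01  4.33211451e-01  1.54541766e+00 -3.25518809e-05
  1.16649515e+00 -2.31031800e-01]
```

View pics/w7.png

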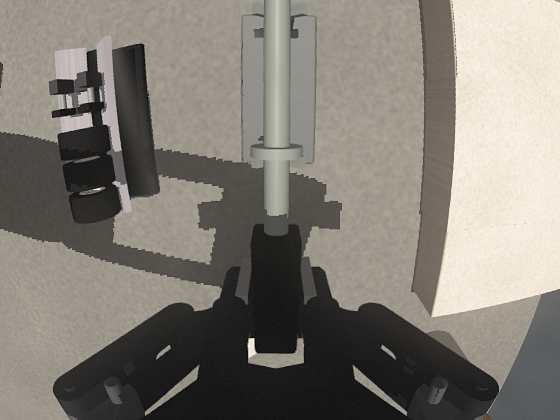

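View pics/cd7.png

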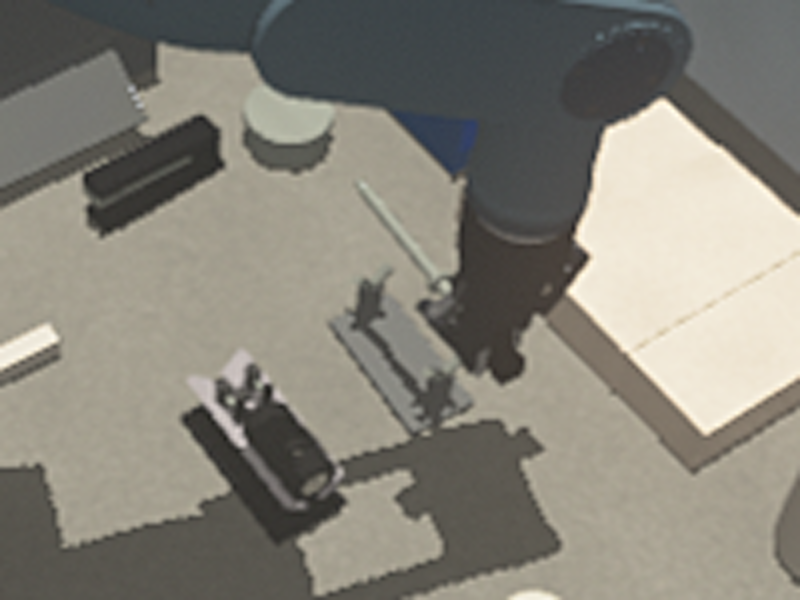

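>>> move_arm(
  commands=[
    [[-10,-15,0,0,0],[-25,-33,0,0,0],[-30,-40,0,0.03,0],[-30,-40,0,0.028,0],[-25,-35,0,0,0],[-18,-20,0,0,0],[0,0,0,0,0],[0,0,0,0,0]],
  ],
)

```text
time_s: 5.45
ee_pos: [0.4595, -0.2453, 0.1297]
eef_rot: [-1.57, 0.002, -0.0]
wrist_force: [0.4, 0.1, -1.5]
grip_width: 0.0187
```

```bash
python3 - <<'E'
from h import *
snap("wrist","w8"); snap("side","d8"); snap("scene","s8"); o=arm.get_obs()
print(o["ee_pos"],o["eef_rot"],o["wrist_force"],o["torque"],o["time_s"],o["grip_width"])
crop("d8",230,150,430,300,4,"cd8");crop("s8",180,50,380,200,4,"cs8")
E
```

```text
[ 0.46079922 -0.24404878  0.12996791] [-1.57020520e+00 -1.28291617e-03  1.83140192e-03] [-0.40856481 -0.41427203 -0.83667897] [-0.04038918 -0.01986971 -0.00016277] 5.6 0.01853015863137803
```

View pics/w8.png

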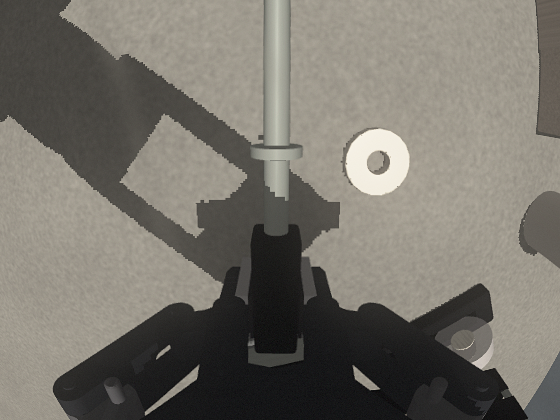

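View pics/cd8.png

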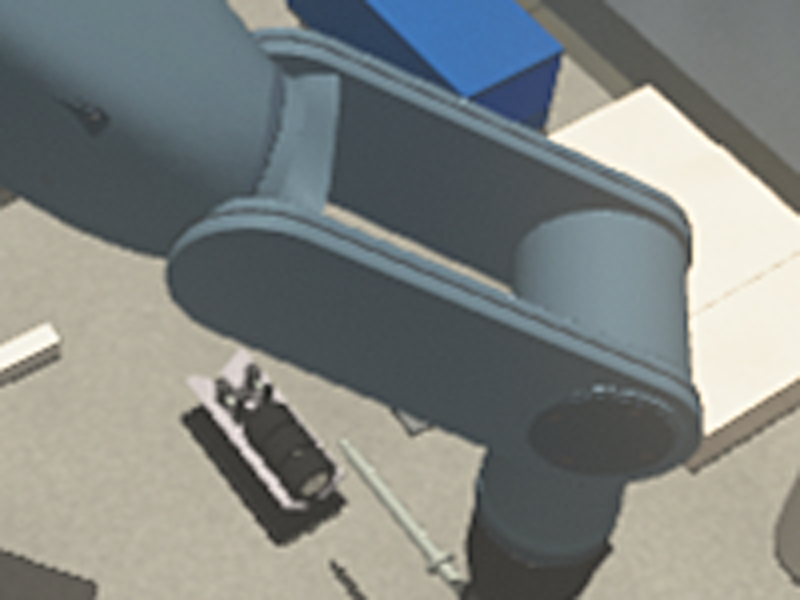

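View pics/cs8.png

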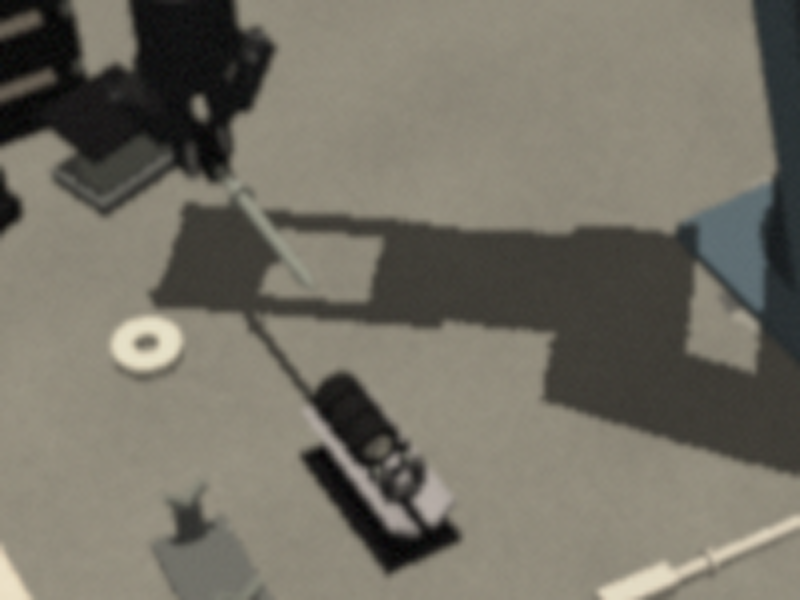

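```bash
python3 - <<'E'
from h import *
s=load("s8");d=load("d8")
S=lambda u,v:(s,(u/4+180,v/4+50)); D=lambda u,v:(d,(u/4+230,v/4+150))
print("tip",tri([S(311,283),D(345,441)]))
print("collar",tri([S(231,184),D(441,563)]))
print("roller0 bore near face?",)
d1=load("d1");s1=load("s1")
print("block corners z0/z.04", [np.round(onz(d1,p,z)*1000) for p in [(398,358),(376,385),(408,408),(422,375)] for z in (0.03,)])
cv2.imwrite("pics/blk.png",cv2.resize(d1["im"][330:420,340:460,::-1],None,fx=5,fy=5))
crop("d8",280,230,360,290,8,"roll")
E
```

```text
tip (array([ 0.46121643, -0.0728481 ,  0.15006111]), [[-0.7, -0.1], [-0.7, 0.0]])
collar (array([ 0.46098816, -0.18598788,  0.1558969 ]), [[0.9, 0.1], [1.0, -0.1]])
roller0 bore near face?
block corners z0/z.04 [array([ 519., -377.,   30.]), array([ 425., -398.,   30.]), array([ 455., -482.,   30.]), array([ 540., -443.,   30.])]
```

View pics/blk.png

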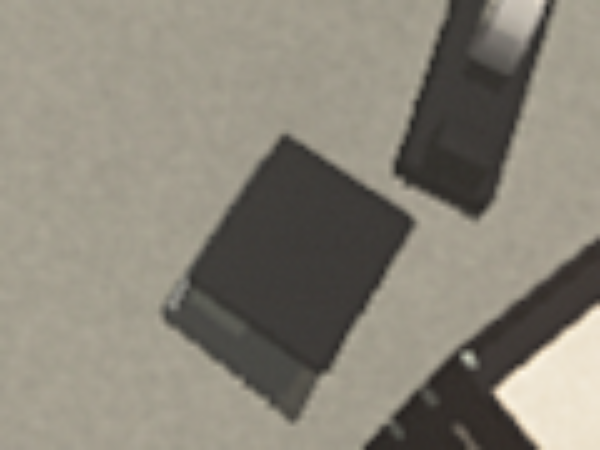

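View pics/roll.png

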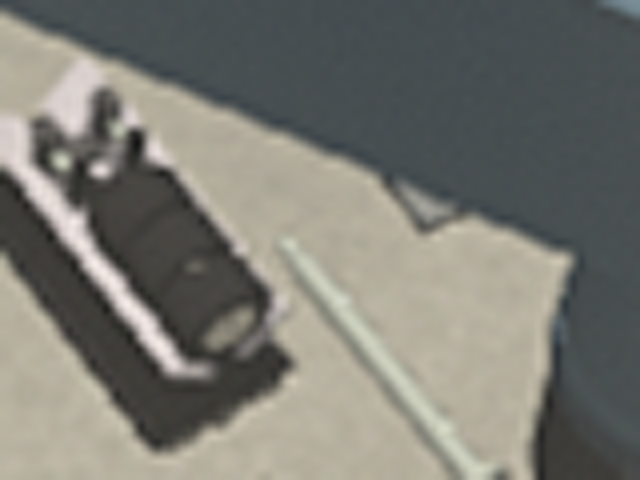

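>>> move_arm(
  commands=[
    [[0,0,-15,0,0],[0,0,-30,0,0],[0,0,-30,0,0],[0,0,-15,0,0],[0,0,0,0,0],[0,0,0,0,0],[0,0,0,0,0]],
  ],
)

```text
time_s: 6.3
ee_pos: [0.4617, -0.245, 0.0414]
eef_rot: [-1.572, -0.003, 0.0]
wrist_force: [-0.1, 0.3, -0.9]
grip_width: 0.0184
```

```bash
python3 - <<'E'
from h import *
snap("wrist","w9"); snap("side","d9"); snap("scene","s9")
for k in range(3):
  o=arm.get_obs(); print(o["ee_pos"],o["eef_rot"],o["wrist_force"],o["torque"],o["time_s"])
crop("d9",270,220,380,302,7,"cd9");crop("s9",220,90,320,165,8,"cs9")
print(onz(load("d8"),(308.75,271),.06))
crop("w9",200,0,360,120,5,"cw9")
E
```

```text
[ 0.46130387 -0.24518687  0.04138764] [-1.57220529e+00 -2.32186895e-03 -2.66320990e-04] [-0.22834953  1.63461013 -0.73713052] [-0.07635827 -0.06295318 -0.02653914] 6.45
[ 0.46130387 -0.24518687  0.04138764] [-1.57220529e+00 -2.32186895e-03 -2.66320990e-04] [-0.22834953  1.63461013 -0.73713052] [-0.07635827 -0.06295318 -0.02653914] 6.45
[ 0.46130387 -0.24518687  0.04138764] [-1.57220529e+00 -2.32186895e-03 -2.66320990e-04] [-0.22834953  1.63461013 -0.73713052] [-0.07635827 -0.06295318 -0.02653914] 6.45
[ 0.46129672 -0.04928955  0.06      ]
```

View pics/cw9.png

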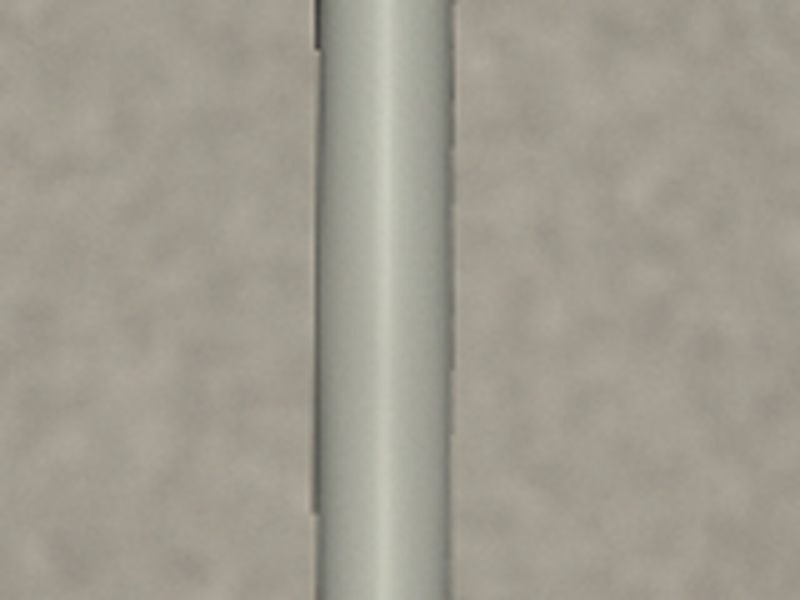

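View pics/cd9.png

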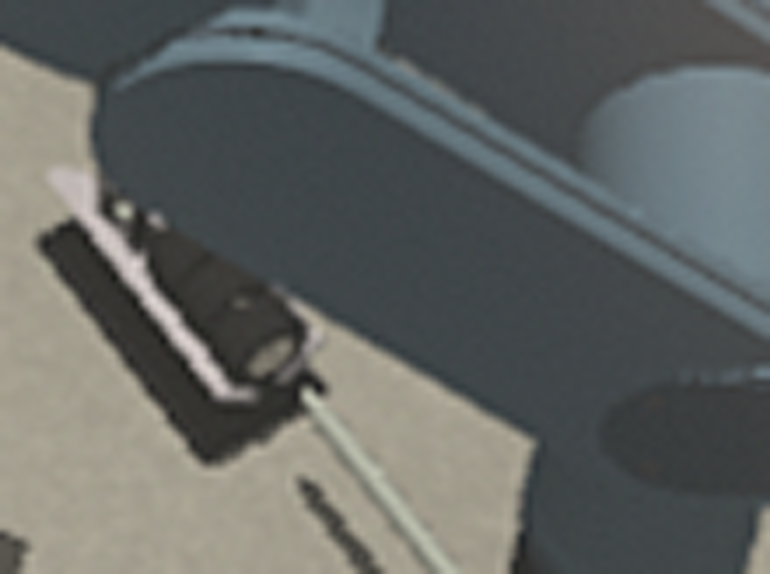

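View pics/cs9.png

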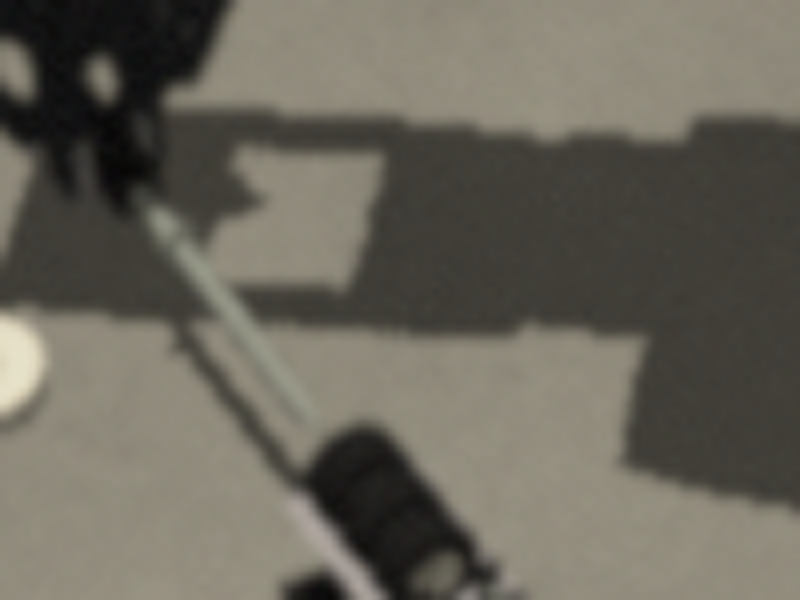

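```bash
python3 - <<'E'
from h import *
s=load("s9");d=load("d9")
print(tri([(s,(259.4,142.75)),(d,(313.6,276.4))]))
print(onz(d,(313.6,276.4),.06),onz(d,(308.6,270.3),.06),proj(d,(.4608,-.05,.06)),proj(d,(.4608,-.07,.06)))
E
```

```text
(array([ 0.46156394, -0.07096423,  0.06012158]), [[-0.4, -0.0], [-0.4, 0.0]])
[ 0.46274516 -0.07153687  0.06      ] [ 0.46228294 -0.04713128  0.06      ] [308.75113704 271.2585236 ] [312.74214309 276.32628017]
```

>>> move_arm(
  commands=[
    [[0,4,0,0,0],[0,5,0,0,0],[0,5,0,0,0],[0,5,0,0,0],[0,5,0,0,0],[0,4,0,0,0],[0,4,0,0,0],[0,0,0,0,0]],
  ],
)

```text
time_s: 7.25
ee_pos: [0.4605, -0.2122, 0.0403]
eef_rot: [-1.571, -0.001, 0.001]
wrist_force: [-0.2, -0.2, -0.7]
grip_width: 0.0189
```

```bash
python3 - <<'E'
from h import *
snap("scene","s10"); snap("side","d10")
o=arm.get_obs(); print(o["ee_pos"],o["eef_rot"],o["wrist_force"],o["torque"],o["time_s"])
crop("s10",220,90,320,165,8,"cs10")
E
```

```text
[ 0.46066014 -0.2127904   0.04033499] [-1.57095967e+00 -1.05061764e-03  9.31994055e-04] [-0.51091624 -0.2974013  -1.34942038] [-0.09421983  0.03902492  0.01010151] 7.35
```

View pics/cs10.png

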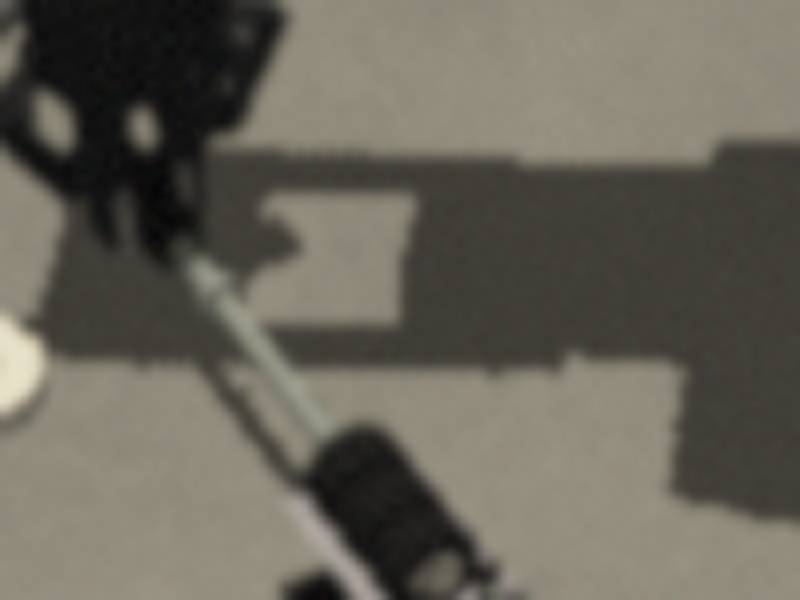

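>>> move_arm(
  commands=[
    [[0,4,0,0,0],[0,5,0,0,0],[0,5,0,0,0],[0,5,0,0,0],[0,5,0,0,0],[0,5,0,0,0],[0,3,0,0,0],[0,0,0,0,0]],
  ],
)

```text
time_s: 8.15
ee_pos: [0.4605, -0.1802, 0.0403]
eef_rot: [-1.571, -0.001, 0.001]
wrist_force: [0.3, 0.5, -0.6]
grip_width: 0.0187
```

>>> move_arm(
  commands=[
    [[0,4,0,0,0],[0,5,0,0,0],[0,5,0,0,0],[0,5,0,0,0],[0,5,0,0,0],[0,5,0,0,0],[0,3,0,0,0],[0,0,0,0,0]],
  ],
)

```text
time_s: 8.95
ee_pos: [0.4605, -0.1483, 0.0403]
eef_rot: [-1.571, -0.001, 0.001]
wrist_force: [-0.4, -0.6, -1.6]
grip_width: 0.0185
```

```bash
python3 - <<'E'
from h import *
snap("wrist","w11"); snap("side","d11")
o=arm.get_obs(); print(o["ee_pos"],o["eef_rot"],o["wrist_force"],o["torque"],o["time_s"])
E
```

```text
[ 0.46064951 -0.14878037  0.04033093] [-1.57095190e+00 -1.08599272e-03  9.48552356e-04] [ 0.68604694 -0.23124021 -1.71562835] [-0.050751   -0.00154011  0.04058339] 9.05
```

View pics/w11.png

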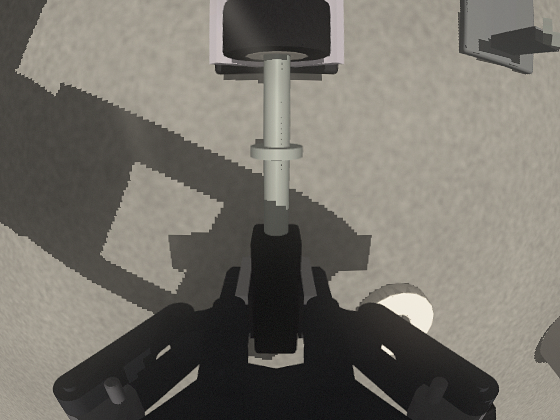

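>>> move_arm(
  commands=[
    [[0,4,0,0,0],[0,5,0,0,0],[0,5,0,0,0],[0,5,0,0,0],[0,4,0,0,0],[0,3,0,0,0],[0,2,0,0,0],[0,0,0,0,0]],
  ],
)

```text
time_s: 9.85
ee_pos: [0.4606, -0.1205, 0.0403]
eef_rot: [-1.571, -0.001, 0.001]
wrist_force: [-0.4, -0.8, -1.0]
grip_width: 0.0189
```

```bash
python3 - <<'E'
from h import *
snap("wrist","w12")
o=arm.get_obs(); print(o["ee_pos"],o["eef_rot"],o["wrist_force"],o["torque"],o["time_s"])
crop("w12",180,40,380,190,4,"cw12")
E
```

```text
[ 0.46063411 -0.12072945  0.04033422] [-1.57087653e+00 -1.04842045e-03  9.30795927e-04] [-0.7574527  -0.69812071 -0.35485352] [-0.08979349  0.00239811  0.00642296] 9.9
```

View pics/cw12.png

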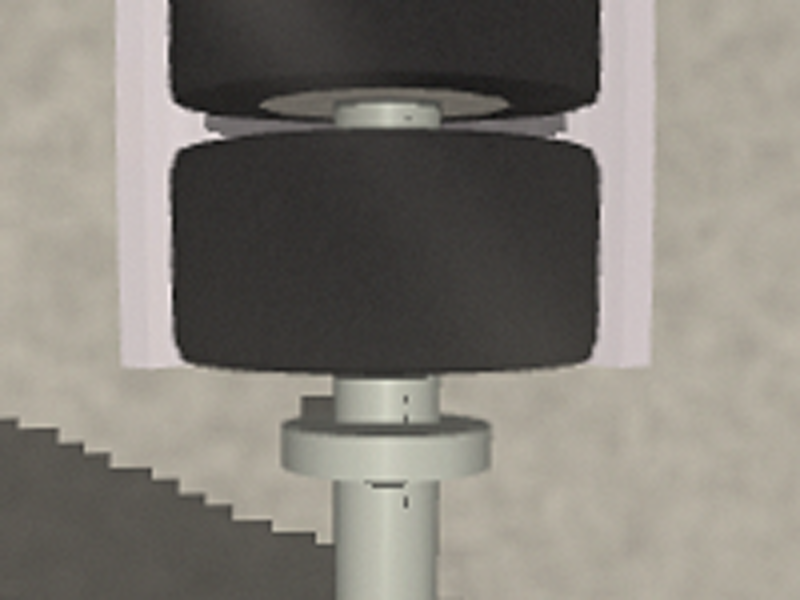

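>>> move_arm(
  commands=[
    [[0,2,0,0,0],[0,2,0,0,0],[0,1.5,0,0,0],[0,1.5,0,0,0],[0,1.5,0,0,0],[0,1.5,0,0,0],[0,1,0,0,0],[0,0,0,0,0]],
  ],
)

```text
time_s: 10.7
ee_pos: [0.4606, -0.1096, 0.0403]
eef_rot: [-1.571, -0.001, 0.001]
wrist_force: [0.1, -0.6, -0.6]
grip_width: 0.0185
```

```bash
python3 - <<'E'
from h import *
snap("wrist","w13")
o=arm.get_obs(); print(o["ee_pos"],o["eef_rot"],o["wrist_force"],o["torque"],o["time_s"])
crop("w13",180,0,380,190,3.1,"cw13")
E
```

```text
[ 0.46058927 -0.10970117  0.04031615] [-1.57075035e+00 -8.92129579e-04  8.76619496e-04] [ 0.19794783 -0.43517803 -0.66845877] [-0.05539423 -0.00080101  0.00314204] 10.75
```

View pics/cw13.png

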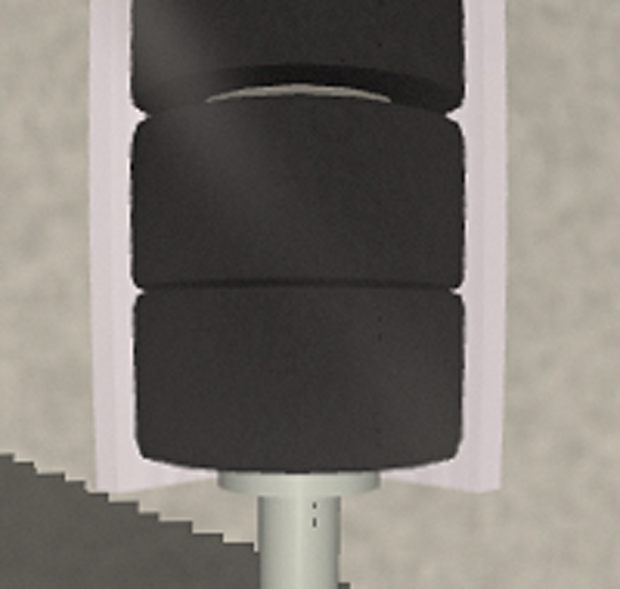

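>>> move_arm(
  commands=[
    [[0,1,0,0,0],[0,1,0,0,0],[0,1,0,0,0],[0,0.5,0,0,0],[0,0,0,0,0]],
  ],
)

```text
time_s: 11.25
ee_pos: [0.4606, -0.1062, 0.0403]
eef_rot: [-1.571, -0.001, 0.001]
wrist_force: [0.8, -0.8, -0.6]
grip_width: 0.0184
```

>>> move_arm(
  commands=[
    [[0,0.5,0,0,0],[0,0.5,0,0,0],[0,0.5,0,0,0],[0,0,0,0,0]],
  ],
)

```text
time_s: 11.65
ee_pos: [0.4606, -0.1048, 0.0403]
eef_rot: [-1.571, -0.001, 0.001]
wrist_force: [-0.3, -0.3, -2.3]
grip_width: 0.0189
```

```bash
python3 - <<'E'
from h import *
snap("wrist","w14")
o=arm.get_obs(); print(o["ee_pos"],o["eef_rot"],o["wrist_force"],o["torque"],o["time_s"])
crop("w14",180,0,380,190,3.1,"cw14")
E
```

```text
[ 0.46057115 -0.1047508   0.04029417] [-1.57070061e+00 -7.50032279e-04  7.68132686e-04] [ 0.32933642  0.06545105 -0.94310191] [-0.13282794  0.01076576  0.02842502] 11.7
```

View pics/cw14.png

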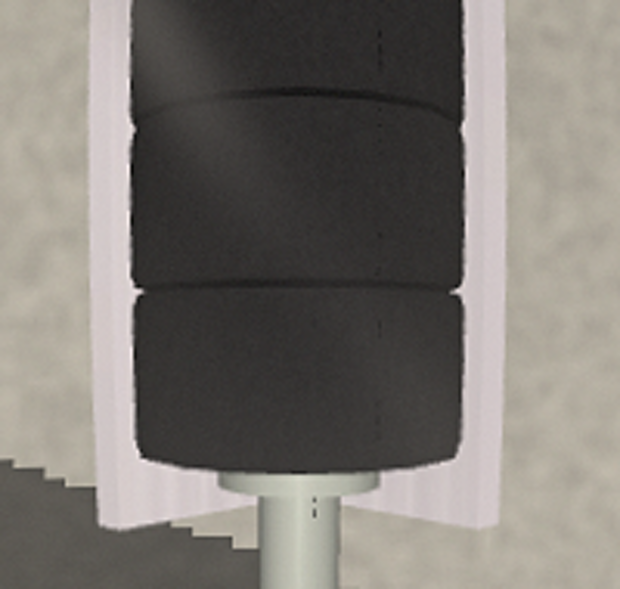

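```bash
python3 - <<'E'
from h import *
w1,w3=load("w1"),load("w3")
c=lambda u,v:(u/2.9+180,v/2.9+60); a=lambda u,v:(u/3+140,v/3+60)
for n,p in [("padfrontbottom",(165,407)),("padtop",(165,375)),("padtop2",(165,365)),("blockfront",(165,348)),("blocktop",(160,305))]:
    print(n,[np.round(onz(w3,c(*p),z)*1000,1)[:2] for z in (.054,.06,.074)])
print(tri([(w3,c(265,404)),(w1,a(192,280))]),tri([(w3,c(265,368)),(w1,a(192,283))]))
E
crop() { :; }; python3 - <<'E'
import sys; sys.path.insert(0,'.')
import os; os.chdir('.')
from h import *
crop("w3",220,150,290,215,10,"pad3"); crop("w1",155,120,215,180,10,"pad1")
E
```

```text
padfrontbottom [array([445.8,  23.8]), array([446.5,  25.6]), array([448.2,  30. ])]
padtop [array([446.1,  34.2]), array([446.8,  35.8]), array([448.5,  39.7])]
padtop2 [array([446.2,  37.4]), array([447.,  39.]), array([448.6,  42.6])]
blockfront [array([446.4,  42.8]), array([447.1,  44.3]), array([448.8,  47.7])]
blocktop [array([445.3,  56.4]), array([446. ,  57.5]), array([447.7,  60.2])]
(array([0.47903519, 0.03255529, 0.07119509]), [[2.0, -3.0], [-1.8, 2.6]]) (array([0.47619465, 0.03212315, 0.04595941]), [[-1.0, 2.1], [0.9, -1.9]])
```

View pics/pad3.png

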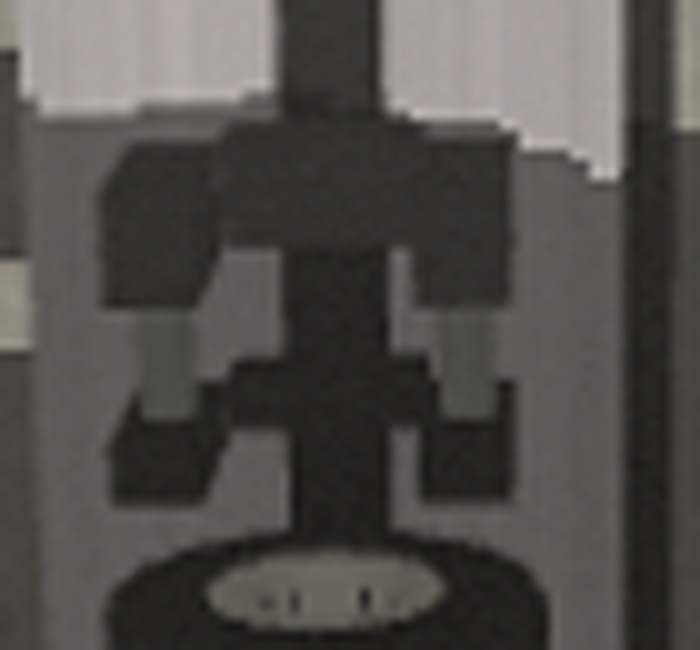

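View pics/pad1.png

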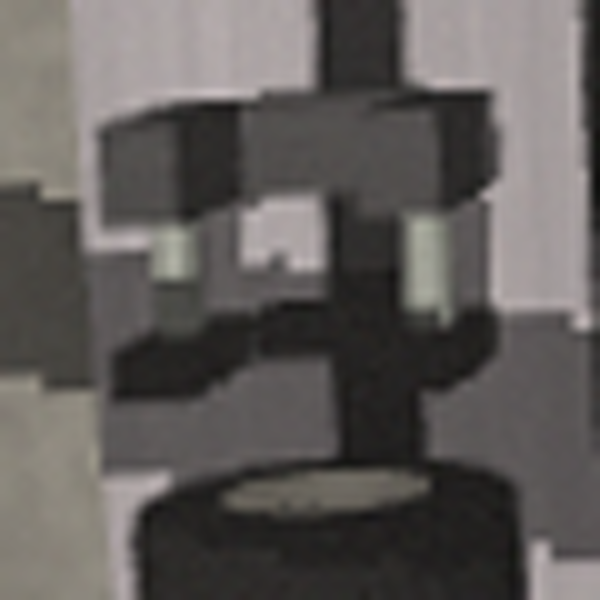

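>>> move_arm(
  commands=[
    [[0,1,0,0,0],[0,1,0,0,0],[0,0.5,0,0,0],[0,0,0,0,0]],
  ],
)

```text
time_s: 12.1
ee_pos: [0.4606, -0.1021, 0.0403]
eef_rot: [-1.571, -0.001, 0.001]
wrist_force: [-0.9, 0.2, -0.5]
grip_width: 0.0187
```

>>> move_arm(
  commands=[
    [[0,0.5,0,0,0],[0,0.5,0,0,0],[0,0.5,0,0,0],[0,0,0,0,0]],
  ],
)

```text
time_s: 12.5
ee_pos: [0.4606, -0.1007, 0.0403]
eef_rot: [-1.571, -0.001, 0.001]
wrist_force: [0.7, -0.5, -0.1]
grip_width: 0.0185
```

>>> move_arm(
  commands=[
    [[0,0.5,0,0,0],[0,0.5,0,0,0],[0,0.5,0,0,0],[0,0,0,0,0]],
  ],
)

```text
time_s: 12.9
ee_pos: [0.4605, -0.0992, 0.0403]
eef_rot: [-1.571, -0.001, 0.001]
wrist_force: [-0.7, 0.1, -0.9]
grip_width: 0.0182
```

>>> move_arm(
  commands=[
    [[0,0.5,0,0,0],[0,0.5,0,0,0],[0,0,0,0,0]],
  ],
)

```text
time_s: 13.2
ee_pos: [0.4606, -0.0982, 0.0403]
eef_rot: [-1.571, -0.001, 0.001]
wrist_force: [0.2, -0.7, -1.4]
grip_width: 0.0186
```

>>> move_arm(
  commands=[
    [[0,0.5,0,0,0],[0,0.5,0,0,0],[0,0,0,0,0]],
  ],
)

```text
time_s: 13.5
ee_pos: [0.4606, -0.0972, 0.0403]
eef_rot: [-1.571, -0.001, 0.001]
wrist_force: [-0.2, -1.4, -1.2]
grip_width: 0.0187
```

>>> move_arm(
  commands=[
    [[0,0.5,0,0,0],[0,0.3,0,0,0],[0,0,0,0,0]],
  ],
)

```text
time_s: 13.8
ee_pos: [0.4606, -0.0965, 0.0403]
eef_rot: [-1.571, -0.001, 0.001]
wrist_force: [0.8, 0.0, -1.2]
grip_width: 0.0189
```

>>> move_arm(
  commands=[
    [[0,0.5,0,0,0],[0,0.5,0,0,0],[0,0,0,0,0]],
  ],
)

```text
time_s: 14.1
ee_pos: [0.4606, -0.0954, 0.0403]
eef_rot: [-1.571, -0.001, 0.001]
wrist_force: [0.5, -0.5, -0.0]
grip_width: 0.0187
```

>>> move_arm(
  commands=[
    [[0,0.5,0,0,0],[0,0.5,0,0,0],[0,0,0,0,0]],
  ],
)

```text
time_s: 14.4
ee_pos: [0.4606, -0.0946, 0.0403]
eef_rot: [-1.571, -0.001, 0.001]
wrist_force: [0.8, -1.9, -0.8]
grip_width: 0.0187
```

>>> move_arm(
  commands=[
    [[0,0.4,0,0,0],[0,0,0,0,0]],
  ],
)

```text
time_s: 14.6
ee_pos: [0.4607, -0.0944, 0.0404]
eef_rot: [-1.571, -0.001, 0.001]
wrist_force: [-0.4, -3.3, -1.0]
grip_width: 0.0187
```

>>> move_arm(
  commands=[
    [[0,0,0,0,0]],
  ],
)

```text
time_s: 14.7
ee_pos: [0.4607, -0.0944, 0.0404]
eef_rot: [-1.571, -0.001, 0.001]
wrist_force: [-1.2, -2.6, -1.3]
grip_width: 0.0185
```

>>> move_arm(
  commands=[
    [[0,0.5,0,0,0],[0,0,0,0,0],[0,0,0,0,0]],
  ],
)

```text
time_s: 15.0
ee_pos: [0.4607, -0.094, 0.0404]
eef_rot: [-1.571, -0.001, 0.001]
wrist_force: [-0.7, -4.3, -0.9]
grip_width: 0.0188
```

>>> move_arm(
  commands=[
    [[0,0,0,0,0]],
  ],
)

```text
time_s: 15.1
ee_pos: [0.4607, -0.094, 0.0404]
eef_rot: [-1.571, -0.001, 0.001]
wrist_force: [-0.9, -4.6, -1.0]
grip_width: 0.0188
```

>>> move_arm(
  commands=[
    [[0,0.4,0,0,0],[0,0.3,0,0,0],[0,0,0,0,0],[0,0,0,0,0]],
  ],
)

```text
time_s: 15.5
ee_pos: [0.4608, -0.0936, 0.0405]
eef_rot: [-1.572, -0.001, 0.001]
wrist_force: [-1.2, -6.6, -1.2]
grip_width: 0.0188
```

```bash
python3 - <<'E'
from h import *
snap("wrist","w15")
o=arm.get_obs(); print(o["ee_pos"],o["eef_rot"],o["wrist_force"],o["torque"],o["time_s"])
crop("w15",180,0,380,190,3.1,"cw15")
E
```

```text
[ 0.4608103  -0.09365934  0.04048542] [-1.57203632e+00 -1.41046194e-03  6.65872351e-04] [-1.92382631 -7.61311835 -0.74308024] [-1.10562408  0.18745755  0.07224798] 15.55
```

View pics/cw15.png

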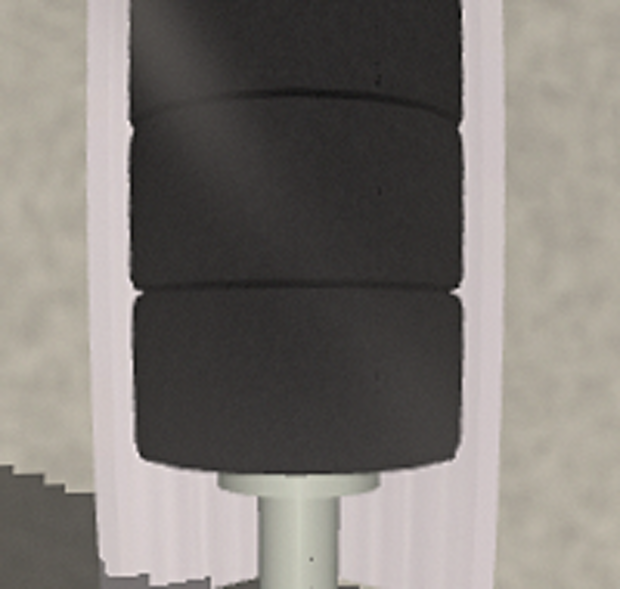

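>>> move_arm(
  commands=[
    [[0,0.3,0,0,0],[0,0,0,0,0],[0,0,0,0,0]],
  ],
)

```text
time_s: 15.85
ee_pos: [0.4608, -0.0935, 0.0405]
eef_rot: [-1.572, -0.002, 0.001]
wrist_force: [-0.9, -8.4, -0.4]
grip_width: 0.0186
```

>>> move_arm(
  commands=[
    [[0,0,0,0,0],[0,0,0,0,0]],
  ],
)

```text
time_s: 16.05
ee_pos: [0.4608, -0.0935, 0.0405]
eef_rot: [-1.572, -0.002, 0.001]
wrist_force: [-1.0, -7.1, 0.3]
grip_width: 0.0184
```

>>> move_arm(
  commands=[
    [[0,0,0,0,0],[0,0,0,0,0],[0,0,0,0,0],[0,0,0,0,0],[0,0,0,0,0],[0,0,0,0,0],[0,0,0,0,0],[0,0,0,0,0]],
  ],
)

```text
time_s: 16.85
ee_pos: [0.4608, -0.0935, 0.0405]
eef_rot: [-1.572, -0.002, 0.001]
wrist_force: [-0.6, -7.8, -0.5]
grip_width: 0.0186
```

>>> move_arm(
  commands=[
    [[0,0,0,0,0],[0,0,0,0,0]],
  ],
)

```text
time_s: 17.05
ee_pos: [0.4608, -0.0935, 0.0405]
eef_rot: [-1.572, -0.002, 0.001]
wrist_force: [-1.5, -7.4, -0.4]
grip_width: 0.019
```

>>> move_arm(
  commands=[
    [[0,-0.6,0,0,0],[0,-0.6,0,0,0],[0,-0.5,0,0,0],[0,0,0,0,0]],
  ],
)

```text
time_s: 17.45
ee_pos: [0.4606, -0.0943, 0.0403]
eef_rot: [-1.571, -0.001, 0.001]
wrist_force: [-0.2, -3.5, -1.2]
grip_width: 0.0186
```

>>> move_arm(
  commands=[
    [[0,0,1,0,0],[0,0,1,0,0],[0,0,1.5,0,0],[0,0,2,0,0],[0,0,2,0,0],[0,0,1.5,0,0],[0,0,1,0,0],[0,0,0,0,0]],
  ],
)

```text
time_s: 18.25
ee_pos: [0.4606, -0.0943, 0.0504]
eef_rot: [-1.571, -0.001, 0.001]
wrist_force: [0.1, -4.7, -3.5]
grip_width: 0.0182
```

```bash
python3 - <<'E'
from h import *
snap("wrist","w16"); snap("scene","s16")
o=arm.get_obs(); print(o["ee_pos"],o["eef_rot"],o["wrist_force"],o["torque"],o["time_s"])
crop("w16",180,0,380,190,3.1,"cw16"); crop("s16",200,80,340,180,5.5,"cs16")
E
```

```text
[ 0.460564   -0.09430648  0.05033908] [-1.57087031e+00 -8.45613519e-04  7.86996198e-04] [ 0.23240853 -4.84904164 -2.07202767] [-1.11935357 -0.008366    0.00695785] 18.35
```

View pics/cw16.png

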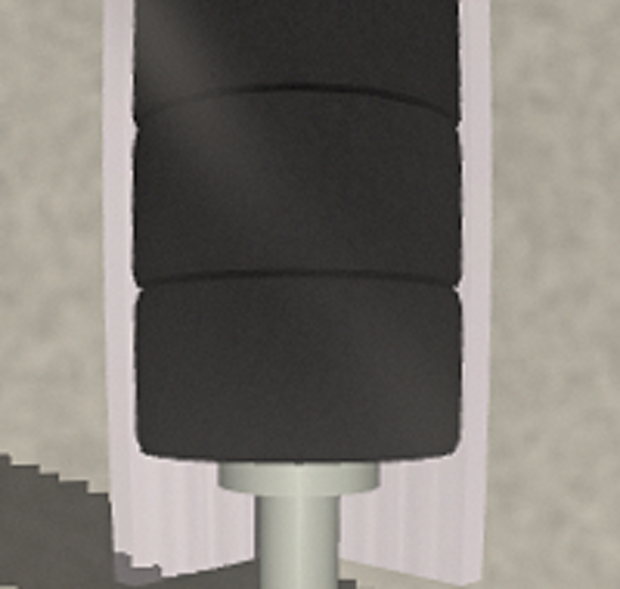

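View pics/cs16.png

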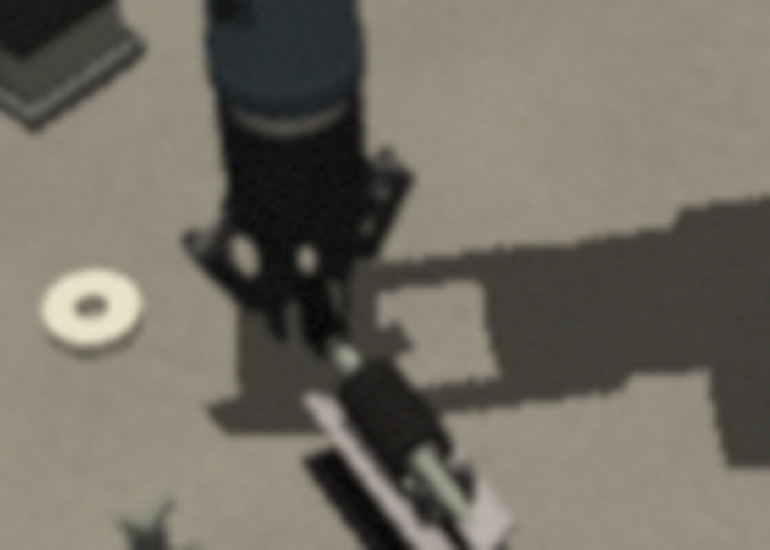

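>>> move_arm(
  commands=[
    [[0,-0.5,0,0,0],[0,-0.5,0,0,0],[0,-0.3,0,0,0],[0,0,0,0,0]],
  ],
)

```text
time_s: 18.75
ee_pos: [0.4604, -0.0951, 0.0502]
eef_rot: [-1.57, -0.0, 0.001]
wrist_force: [0.4, -0.9, -2.2]
grip_width: 0.0186
```

>>> move_arm(
  commands=[
    [[0,0,2,0,0],[0,0,4,0,0],[0,0,6,0,0],[0,0,7,0,0],[0,0,7,0,0],[0,0,5,0,0],[0,0,3,0,0],[0,0,1,0,0]],
  ],
)

```text
time_s: 19.55
ee_pos: [0.4608, -0.0957, 0.0858]
eef_rot: [-1.571, -0.001, 0.0]
wrist_force: [-0.0, 0.3, -1.3]
grip_width: 0.0188
```

```bash
python3 - <<'E'
from h import *
snap("wrist","w17"); snap("scene","s17")
o=arm.get_obs(); print(o["ee_pos"],o["eef_rot"],o["wrist_force"],o["torque"],o["time_s"])
crop("w17",180,0,380,190,3.1,"cw17"); crop("s17",200,80,340,180,5.5,"cs17")
E
```

```text
[ 0.46056915 -0.09561313  0.08540342] [-1.57085707e+00 -8.49881663e-04  6.27201542e-04] [-0.14418133  0.62948667 -2.10534539] [-0.14459467 -0.02310145  0.00974578] 19.65
```

View pics/cw17.png

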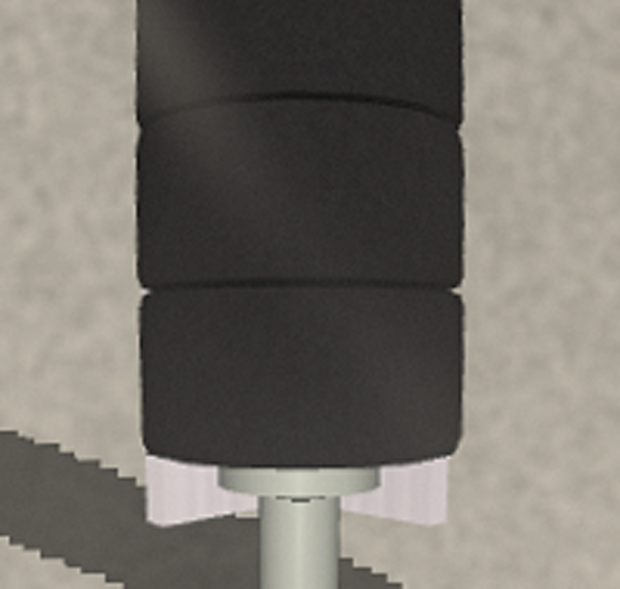

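View pics/cs17.png

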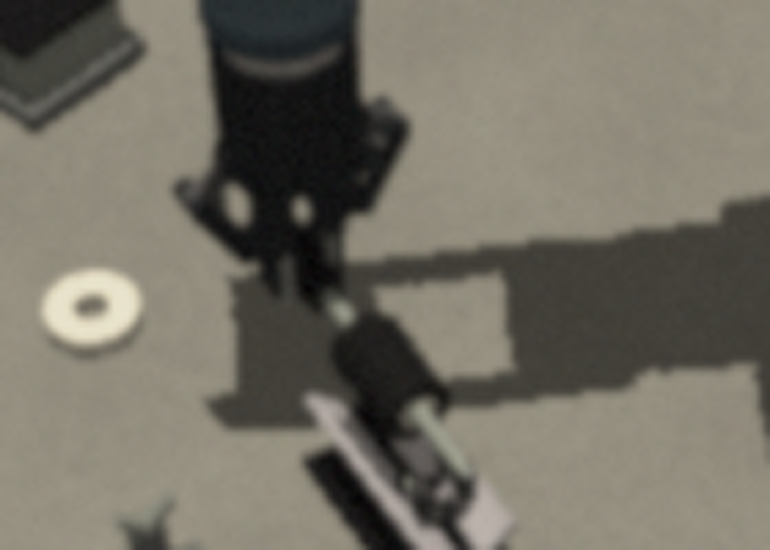

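>>> move_arm(
  commands=[
    [[0,0,3,0,0],[2,0,6,0,0],[5,1,8,0,0],[8,2,8,0,0],[11,3,7,0,0],[13,3,5,-0.01,0],[14,4,3,-0.015,0],[14,4,0,-0.015,0]],
  ],
)

```text
time_s: 20.45
ee_pos: [0.5294, -0.0784, 0.1267]
eef_rot: [-1.571, 0.029, -0.033]
wrist_force: [-0.0, -0.7, -2.2]
grip_width: 0.0186
```

>>> move_arm(
  commands=[
    [[14,4,0,-0.01,0],[14,4,0,-0.008,0],[13,3,0,0,0],[11,2,0,0,0],[8,2,0,0,0],[6,1,0,0,0],[4,1,0,0,0],[1,0,0,0,0]],
  ],
)

```text
time_s: 21.25
ee_pos: [0.5988, -0.0615, 0.1253]
eef_rot: [-1.57, 0.045, -0.045]
wrist_force: [0.9, -0.1, -1.4]
grip_width: 0.0188
```

```bash
python3 - <<'E'
from h import *
snap("wrist","w18"); snap("scene","s18"); snap("side","d18")
o=arm.get_obs(); print(o["ee_pos"],o["eef_rot"],o["wrist_force"],o["torque"],o["time_s"])
crop("s18",180,80,320,180,5.5,"cs18")
E
```

```text
[ 0.59824397 -0.06166472  0.12526002] [-1.57029096  0.04521489 -0.04448764] [ 0.27330993  1.06086004 -1.6072154 ] [-0.13369549  0.08208465 -0.07367512] 21.4
```

View pics/w18.png

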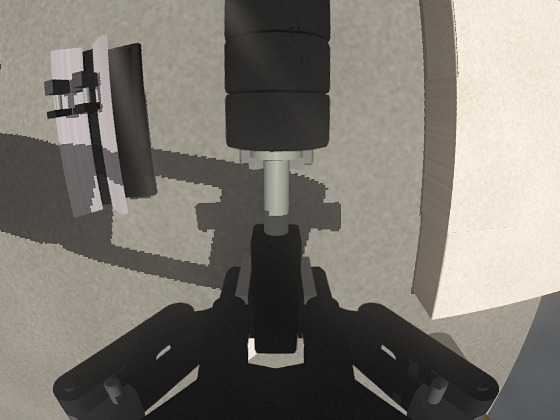

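View pics/cs18.png

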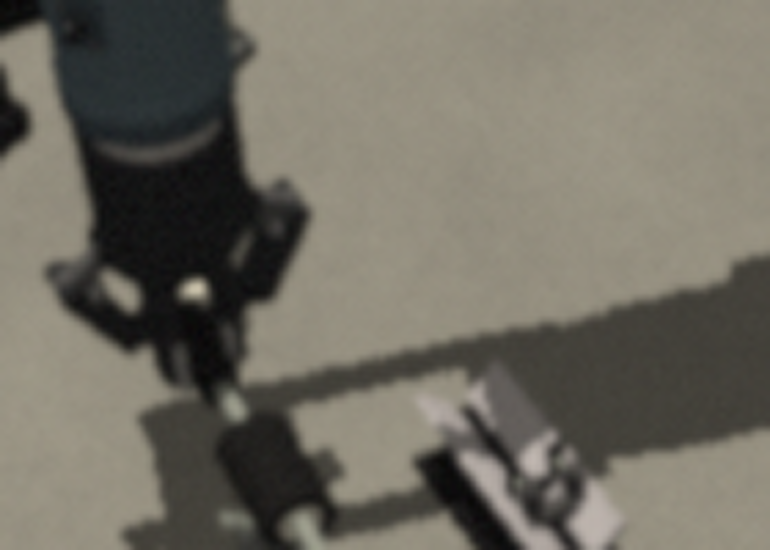

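>>> move_arm(
  commands=[
    [[0,-1,-3,0,0],[0,-0.5,-7,0,0],[0,0,-11,0,0],[0,0,-13,0,0],[0,0,-13,0,0],[0,0,-11,0,0],[0,0,-8,0,0],[0,0,-4,0,0]],
  ],
)

```text
time_s: 22.2
ee_pos: [0.598, -0.0629, 0.0539]
eef_rot: [-1.57, 0.046, -0.043]
wrist_force: [0.6, 1.2, -2.0]
grip_width: 0.0184
```

```bash
python3 - <<'E'
from h import *
snap("wrist","w19"); snap("scene","s19"); snap("side","d19")
o=arm.get_obs(); print(o["ee_pos"],o["eef_rot"],o["wrist_force"],o["torque"],o["time_s"])
crop("s19",180,80,320,180,5.5,"cs19"); crop("d19",280,180,400,270,6.5,"cd19")
E
```

```text
[ 0.59866407 -0.06309901  0.05519277] [-1.57028257  0.04480881 -0.04466837] [-0.16589611 -0.47802799 -1.46390835] [-0.11072218 -0.01693833 -0.02334485] 22.35
```

View pics/w19.png

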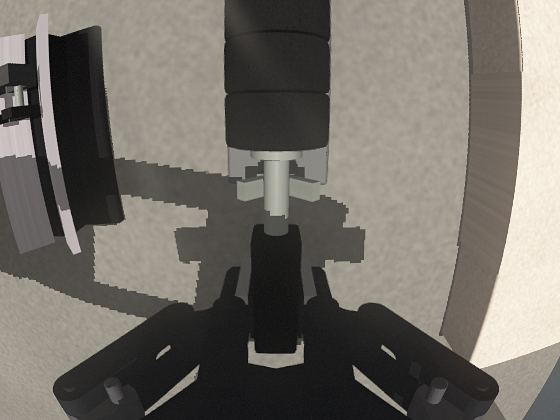

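View pics/cs19.png

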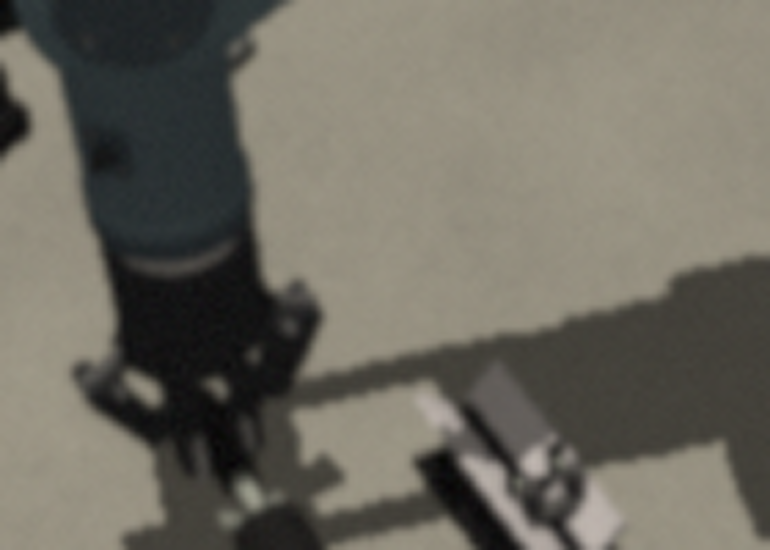

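View pics/cd19.png

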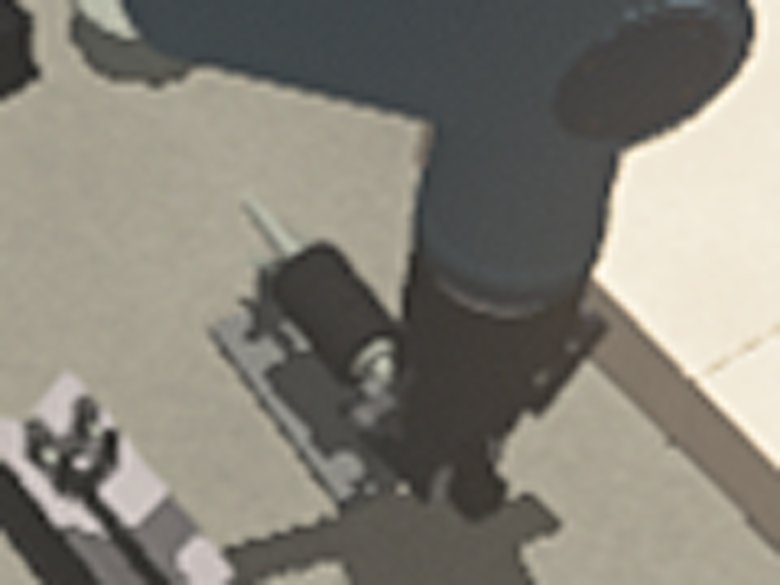

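>>> move_arm(
  commands=[
    [[0,0,-2,0,0],[0,0,-3,0,0],[0,0,-3,0,0],[0,0,-2,0,0],[0,0,-1.5,0,0],[0,0,-1,0,0],[0,0,0,0,0]],
  ],
)

```text
time_s: 23.05
ee_pos: [0.5985, -0.0631, 0.0426]
eef_rot: [-1.57, 0.045, -0.045]
wrist_force: [-0.4, 0.2, -1.9]
grip_width: 0.0186
```

>>> move_arm(
  commands=[
    [[0,0,-0.5,0,0],[0,0,-0.5,0,0],[0,0,0,0,0]],
  ],
)

```text
time_s: 23.35
ee_pos: [0.5986, -0.0631, 0.0418]
eef_rot: [-1.57, 0.045, -0.045]
wrist_force: [-0.1, -0.4, -2.0]
grip_width: 0.0184
```

>>> move_arm(
  commands=[
    [[0,0,-0.5,0,0],[0,0,-0.5,0,0],[0,0,0,0,0]],
  ],
)

```text
time_s: 23.65
ee_pos: [0.5988, -0.0631, 0.0409]
eef_rot: [-1.57, 0.044, -0.045]
wrist_force: [-0.1, 0.5, 0.2]
grip_width: 0.0182
```

>>> move_arm(
  commands=[
    [[0,0,-0.4,0,0],[0,0,0,0,0]],
  ],
)

```text
time_s: 23.85
ee_pos: [0.5989, -0.0632, 0.0407]
eef_rot: [-1.57, 0.044, -0.046]
wrist_force: [0.8, -0.8, 0.3]
grip_width: 0.0189
```

```bash
python3 - <<'E'
from h import *
snap("wrist","w20"); snap("side","d20")
o=arm.get_obs(); print(o["ee_pos"],o["eef_rot"],o["wrist_force"],o["torque"],o["time_s"])
crop("w20",180,90,380,240,4,"cw20"); crop("d20",280,180,400,270,6.5,"cd20")
E
```

```text
[ 0.59895092 -0.0631564   0.04070434] [-1.57042282  0.04415999 -0.04552922] [ 0.72427451 -0.08094264  0.13332567] [ 0.11533059 -0.18344652 -0.07940192] 23.95
```

View pics/cw20.png

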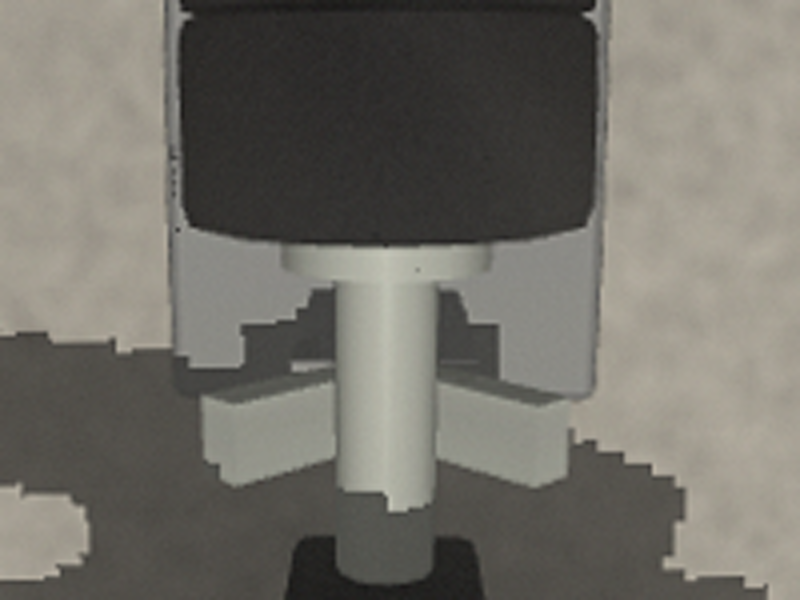

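View pics/cd20.png

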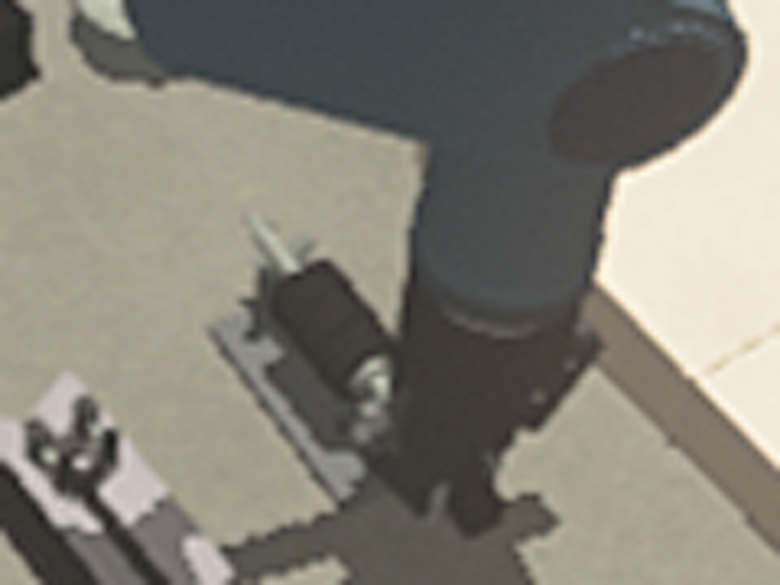

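>>> move_arm(
  commands=[
    [[0,0,0,0,0.24],[0,0,0,0,0.27],[0,0,0,0,0.3],[0,0,0,0,0.35],[0,0,0,0,0.45],[0,0,0,0,0.6],[0,0,0,0,0.8],[0,0,0,0,0.9]],
  ],
  newtons=30,
)

```text
time_s: 24.75
ee_pos: [0.5986, -0.0631, 0.0404]
eef_rot: [-1.57, 0.045, -0.045]
wrist_force: [-0.3, 0.1, -0.2]
grip_width: 0.0766
```

```bash
python3 - <<'E'
from h import *
snap("wrist","w21")
o=arm.get_obs(); print(o["ee_pos"],o["wrist_force"],o["torque"],o["time_s"],o["grip_width"])
E
```

```text
[ 0.59858448 -0.063093    0.04040351] [-0.43730038  0.43186737  1.166122  ] [-0.01265789  0.01603922 -0.01645566] 24.8 0.07693172999493533
```

View pics/w21.png

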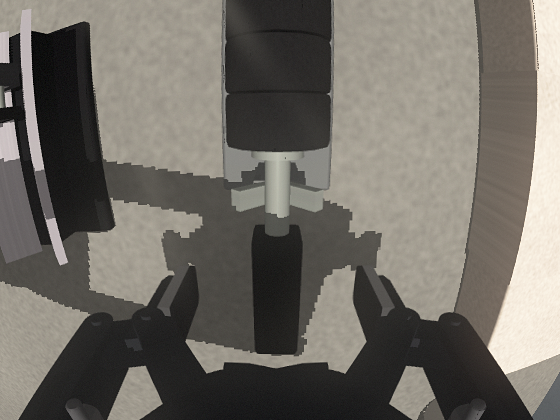

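Released; the shaft has stayed in place. I'll retreat straight up.

>>> move_arm(
  commands=[
    [[0,0,10,0,1],[0,0,25,0,1],[0,0,35,0,1],[0,0,40,0,1],[0,0,30,0,1],[0,0,10,0,1],[0,0,0,0,1],[0,0,0,0,1]],
  ],
)

```text
time_s: 25.6
ee_pos: [0.5978, -0.0629, 0.1893]
eef_rot: [-1.57, 0.046, -0.043]
wrist_force: [0.1, 0.2, -1.0]
grip_width: 0.0854
```

>>> move_arm(
  commands=[
    [[0,-20,0,0,1],[0,-20,0,0,1],[0,0,0,0,1],[0,0,0,0,1]],
  ],
)

```text
time_s: 26.0
ee_pos: [0.5976, -0.1029, 0.1884]
eef_rot: [-1.569, 0.048, -0.043]
wrist_force: [-0.2, 0.6, 0.5]
grip_width: 0.0853
```

```bash
python3 - <<'E'
from h import *
snap("wrist","w22"); snap("side","d22"); snap("scene","s22")
o=arm.get_obs(); print(o["ee_pos"],o["wrist_force"],o["time_s"],o["grip_width"])
crop("w22",180,0,380,240,2.4,"cw22"); crop("d22",240,150,420,285,4.4,"cd22")
E
```

```text
[ 0.59815766 -0.10220334  0.1895494 ] [ 0.42035057 -0.09366395 -0.11091209] 26.15 0.08568462175407898
```

View pics/w22.png

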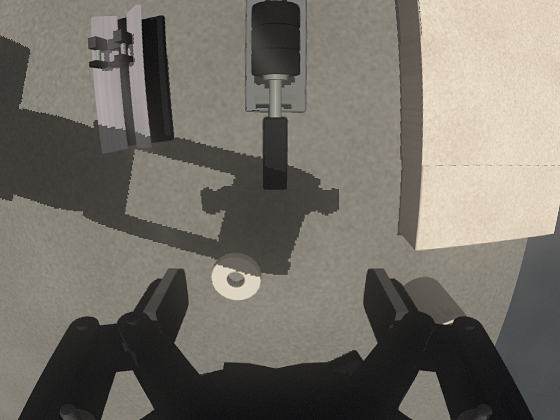

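View pics/cd22.png

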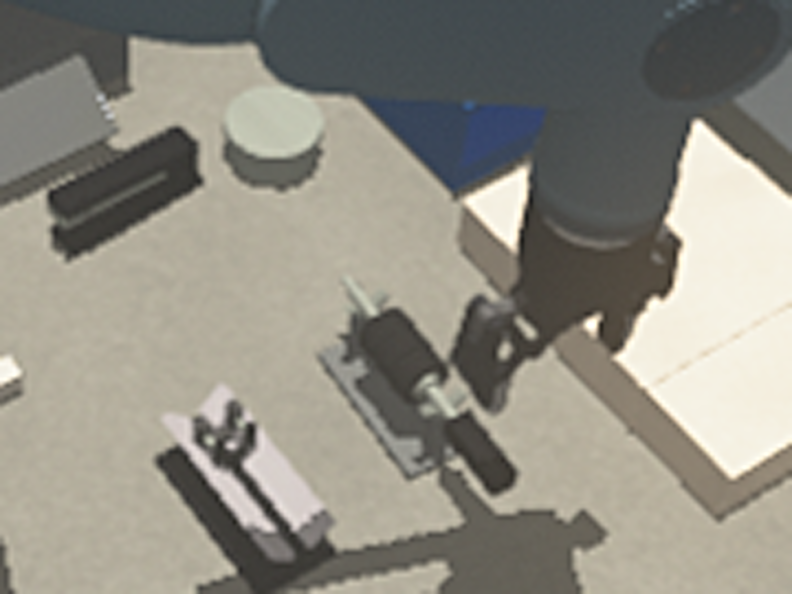

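View pics/s22.png

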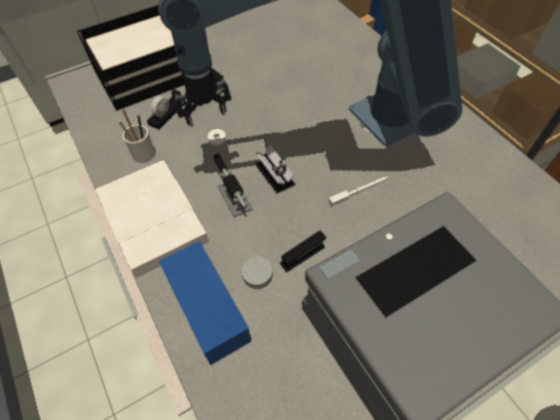

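```bash
python3 - <<'E'
from h import *
w=load("w22")
print("handle end",onz(w,(275,188),.07)*1000,"handle front",onz(w,(274.5,118),.07)*1000,"collar",onz(w,(275,77),.06)*1000,"carrier near edge",onz(w,(247,109),.008)*1000,onz(w,(305,112),.008)*1000)
print(order.hand_in())
E
```

```text
handle end [597.00993832 -91.30118364  70.        ] handle front [599.99724957 -33.55859239  70.        ] collar [6.02315987e+02 1.71624556e-01 6.00000000e+01] carrier near edge [573.01134576 -25.57518312   8.        ] [629.69575464 -31.85426934   8.        ]
the job is handed in; nothing more can be done
None
```

The loaded shaft is back in the carrier's two bearings with all three rollers on it, and the job is handed in at about 26 s of the 56 s allowed.

- **Threading:** I took the black-handled shaft by its handle and left the white look-alike alone. It went through all three rollers with no measurable force.
- **Pressing home:** I crept forward until the push began to rise on the pad, then held for about 1.2 s. The wrist read 7.1–8.4 N at the times I sampled it, and no reading went higher.
- **Lift and return:** I eased the push off in two small steps (1.7 and 1.3 mm) before the stack came clear of the pad. Then I carried it across slowly, set it down with almost no contact force and opened the gripper.

**Last checks:**
- The last pictures show the rollers tight against the collar, the neck in one bearing and the tip end in the other. The trough is empty, and nothing else looks moved.
- The collar is within about 3 mm of the seat, against the 8 mm allowed.
- My estimates of the shaft's position along its axis differed by 2–3 mm between views, so that last figure is only that good.
- No check failed.

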